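# Hang the staining baskets to drip and draw two slide boxes from the packed row

## Robot

A 6-joint arm with a two-finger parallel gripper is mounted at the origin on the work surface. World frame = base frame: x ahead of the robot, y to its left, z up, the work surface at z = 0. Lengths are in m, angles in rad, forces in N, time in s.
With the tool pointing down it reaches from about 0.375 to 0.75 m from the base axis. Payload 9 kg.
Tool frame: the origin (TCP) lies midway between the tips of the shut fingers; the grasp point (between the pads) lies 19 mm behind it; y points along the fingers, z is the direction in which the jaws open and shut, and the axes are right-handed (so a half turn about y gives the same grasp; the last joint's range is limited). The gripper opens to 85 mm and grips with 20 to 120 N. Pads are 22 mm wide; open, the fingers measure 114 mm over their backs; the gripper's body (76 mm by 85 mm) begins 54 mm behind the grasp point. The pads swing forward as they close: fully open they stand 13 mm farther back than shut.
Start: joints at [-1.493, 0.104, 0.097, 1.564, 0, 1.353], TCP at [0.175, -0.574, 0.231] pointing down, gripper open.
Joint ranges: [-2.99, 2.99], [-0.84, 1.86], [-1.1, 1.16], [-1.84, 2.11], [-1.51, 1.56], [-3.14, 3.14]. Speed limits (rad/s): [2.22, 2.22, 2.57, 3.14, 3.14, 3.14].

## Interface

Orientations are given as a unit quaternion [x, y, z, w].
In Python, from station import * gives the robot as it stands.
- The arm moves only by the shell command python3 -m handwheel 'ROWS' [FORCE]. ROWS is JSON, a list of rows, each an object with "slide": the shift along the tool's x, y, z in m, a list of three; "delta_rot": the turn, a rotation vector about the tool's x, y, z in degrees, a list of three; "fingers": the finger opening in m, from 0 to 0.0854. In form: [{"slide": [dx, dy, dz], "delta_rot": [wx, wy, wz], "fingers": fingers}, ...]. A call has 1 to 8 rows; each row shifts and turns the commanded pose from where the row before left it, along the tool's axes as they then stand; what a row does not reach is not made up. A row lasts 1/8 s, in which the tool goes at most 62.5 mm and 10.7 degrees, less where a joint would pass 70% of its speed; a pose out of reach is approached as far as the arm can. A call is refused whole if a number of a shift passes 0.0625 or a number of a turn 10.7, either way. A call with a gripper value outside its range is refused whole. The fingers move at their own pace and stop on an object; FORCE is the grip in N (left out, the last holds). Time passes only in rows, so rows that do not move let the fingers close. It gives the time, the measured TCP pose, the force and the opening at its end, in the units of the state.
- read_state(): the state, without advancing time (a new reading comes with each control period).
- get_image(name): name is "scene" or "top" or "wrist"; returns a dict with "pixels" (420x560x3 uint8, red, green, blue), "z_map" (420x560 float32, m along the optical axis (not along the pixel's ray), 0 where there is no reading), "K" (3x3 intrinsics, pixels), "rvec" (rotation vector, rad) and "tvec" (3), from world to camera coordinates, as OpenCV has them; the wrist camera has in their place "tool_from_camera" (4x4, takes a point from camera to tool coordinates, whose origin is the TCP and whose axes are the tool frame's). Camera axes: x right, y down, z forward; pixel columns grow to the right and rows downward; lengths in m; the calibration is good to about 2 mm. A picture is of the moment at which its call begins: read the wrist's pose just before it.
- hand_in(): hands the job in, once; it reports no verdict.
The state is a dict: "clock": time; "q": joint angles; "dq": joint speeds; "joint_efforts": joint torques, N m; "tcp_pos": TCP position; "tool_rot": TCP orientation; "contact_force": force on the tool from outside, world axes, zero at the start; "moment": the same for the moment, N m; "opening": finger opening in m.
Only numpy, scipy, OpenCV 4.12 (cv2) and the standard library are available. Lean on these libraries where they do the work, as an engineer would, in place of code of your own. Each camera call takes 0.05 s, during which the arm holds its last target.

## Task

Get the slide station ready for filing: hang every empty staining basket by its bail on the drip rail, one to a hook. Also fetch the two slide boxes with a round plate on top from the packed row, one after the other: tip the box forward so that it rests on the sloped apron with its foot still in the rack, then pull it free and stand it upright in a pocket of the grey cradle before you tip the next. Leave the other boxes standing in the row and do not shove or knock over anything else on the bench.

Things in the scene. Friction and masses are not known exactly. Their poses are not given: they have to be found in the camera images.
- slideboxA_mid (a point): One of the two wanted slide boxes: closed white plastic, 95 (x, depth) x 40 (y) x 200 mm (z), 0.32 kg, with a ROUND dark plate on its top (flush, no grip), in one of the row's three inner places. Point: its centre; -x its front. Too deep to grip front to back. Pulled forward at its back top edge (about 1 N) it tips; past 26 degrees it falls on to the apron and rests there.
- slideboxB_mid (a point): One of the two wanted slide boxes: closed white plastic, 95 (x, depth) x 40 (y) x 200 mm (z), 0.32 kg, with a ROUND dark plate on its top (flush, no grip), in one of the row's three inner places. Point: its centre; -x its front. Too deep to grip front to back. Pulled forward at its back top edge (about 1 N) it tips; past 26 degrees it falls on to the apron and rests there.
- box_c_mid (a point): One of the three other slide boxes in the row, same size (95 x 40 x 200 mm) and colour, with a straight dark bar on its top; 1.5 mm gaps between boxes. Point: its centre, 100 mm above its underside. It stays in the row.
- box_d_mid (a point): One of the three other slide boxes in the row, same size (95 x 40 x 200 mm) and colour, with a straight dark bar on its top; 1.5 mm gaps between boxes. Point: its centre, 100 mm above its underside. It stays in the row.
- box_e_mid (a point): One of the three other slide boxes in the row, same size (95 x 40 x 200 mm) and colour, with a straight dark bar on its top; 1.5 mm gaps between boxes. Point: its centre, 100 mm above its underside. It stays in the row.
- rack: Fixed steel rack, five upright boxes side by side along its y, 41.5 mm apart, centred at x = 0. Origin: on the bench under the row's centre; -x is the front. Floor 8 mm up; side walls 130 mm high; back wall 50 mm high at x = 52, open above and behind. A flat apron rises from the boxes' front foot edge (x = -48), leaning outward 35 degrees from upright, 120 mm long; a tipped box leans on it.
- pocket0 (a point): One of the two pockets of the fixed grey cradle, side by side along y, 80 mm apart, each for one box: inside 103 (x) x 48 (y) mm, walls 4 mm thick, rim 75 mm above the bench. Point: centre of the pocket's inner floor, 4 mm above the bench; x along its long side, z up. A box standing in it has its centre 100 mm above this point.
- pocket1 (a point): One of the two pockets of the fixed grey cradle, side by side along y, 80 mm apart, each for one box: inside 103 (x) x 48 (y) mm, walls 4 mm thick, rim 75 mm above the bench. Point: centre of the pocket's inner floor, 4 mm above the bench; x along its long side, z up. A box standing in it has its centre 100 mm above this point.
- barA (a point): Middle of the bail's bar of a staining basket (up to three, all alike; may be absent): round bar 8 mm thick along y, 113 mm above the basket's underside, z up. On its middle stands, on a short neck, a black grip, 24 (x) x 16 (y) x 38 mm tall, from 12 to 50 mm above this point: take it from above across its 16 mm.
- basketA: The basket of barA, 0.16 kg: open metal tray 60 (x) x 70 (y) x 45 mm high; two stiff uprights at y = -33 and 33 mm carry the bar, with a 64 mm opening between tray rim and bar. Origin: centre of its underside, z up.
- barB (a point): Middle of the bail's bar of a staining basket (up to three, all alike; may be absent): round bar 8 mm thick along y, 113 mm above the basket's underside, z up. On its middle stands, on a short neck, a black grip, 24 (x) x 16 (y) x 38 mm tall, from 12 to 50 mm above this point: take it from above across its 16 mm.
- basketB: The basket of barB, 0.16 kg: open metal tray 60 (x) x 70 (y) x 45 mm high; two stiff uprights at y = -33 and 33 mm carry the bar, with a 64 mm opening between tray rim and bar. Origin: centre of its underside, z up.
- barC (a point): Middle of the bail's bar of a staining basket (up to three, all alike; may be absent): round bar 8 mm thick along y, 113 mm above the basket's underside, z up. On its middle stands, on a short neck, a black grip, 24 (x) x 16 (y) x 38 mm tall, from 12 to 50 mm above this point: take it from above across its 16 mm.
- basketC: The basket of barC, 0.16 kg: open metal tray 60 (x) x 70 (y) x 45 mm high; two stiff uprights at y = -33 and 33 mm carry the bar, with a 64 mm opening between tray rim and bar. Origin: centre of its underside, z up.
- hook0 (a point): One of three hooks, 100 mm apart along y on a fixed rail: 8 mm wire from a crossbar (70 mm behind at +x, 24 mm higher) down to a V, then up to a tip 24 mm in front (-x, robot side), its top 18 mm above this point. Point: where the hung bar's centre rests, bar along y. Bring the bail on from the front: bar above the tip, tray below the hook (wire reaches 15 mm below the point), then lower.
- hook1 (a point): One of three hooks, 100 mm apart along y on a fixed rail: 8 mm wire from a crossbar (70 mm behind at +x, 24 mm higher) down to a V, then up to a tip 24 mm in front (-x, robot side), its top 18 mm above this point. Point: where the hung bar's centre rests, bar along y. Bring the bail on from the front: bar above the tip, tray below the hook (wire reaches 15 mm below the point), then lower.
- hook2 (a point): One of three hooks, 100 mm apart along y on a fixed rail: 8 mm wire from a crossbar (70 mm behind at +x, 24 mm higher) down to a V, then up to a tip 24 mm in front (-x, robot side), its top 18 mm above this point. Point: where the hung bar's centre rests, bar along y. Bring the bail on from the front: bar above the tip, tray below the hook (wire reaches 15 mm below the point), then lower.
- dishes: Bystander: stack of two flat clear and white dishes, 86 mm across, 30 mm high; origin at the centre of its underside. Leave it.
- jar: Bystander: brown glass jar, 72 mm across, 110 mm high; origin at the centre of its underside. Leave it.
- reagent: Bystander: white bottle, 80 mm across, 170 mm high; origin at the centre of its underside. Leave it.
- tuberack: Bystander: blue tube rack 90 x 160 mm, 110 mm high with its tubes; origin at the centre of its underside. Leave it.
- beaker: Bystander: low glass dish, 90 mm across, 55 mm high; origin at the centre of its underside. Leave it.
- cap: Bystander: loose orange screw cap, 60 mm across, 22 mm high; origin at the centre of its underside. Leave it.

How it is judged:
On the way, in this order (a step that is already met when the one before it is completed fails the run):
1. a wanted slide box is tipped forward (over 24 degrees) with its foot still in the rack (((angle between slideboxA_mid's own z axis and vertical above 0.42 rad and height (world z) of slideboxA_mid below 0.14 m and horizontal distance between slideboxA_mid and rack below 0.14 m) or (angle between slideboxB_mid's own z axis and vertical above 0.42 rad and height (world z) of slideboxB_mid below 0.14 m and horizontal distance between slideboxB_mid and rack below 0.14 m))), for 0.2 s.
2. a wanted slide box stands upright in a pocket of the cradle ((((horizontal distance between slideboxA_mid and pocket0 below 0.012 m or horizontal distance between slideboxA_mid and pocket1 below 0.012 m) and height (world z) of slideboxA_mid below 0.112 m and angle between slideboxA_mid's own z axis and vertical below 0.12 rad) or ((horizontal distance between slideboxB_mid and pocket0 below 0.012 m or horizontal distance between slideboxB_mid and pocket1 below 0.012 m) and height (world z) of slideboxB_mid below 0.112 m and angle between slideboxB_mid's own z axis and vertical below 0.12 rad))), for 0.2 s.
3. with the first in the cradle, the other wanted box is tipped forward with its foot still in the rack (((((horizontal distance between slideboxA_mid and pocket0 below 0.012 m or horizontal distance between slideboxA_mid and pocket1 below 0.012 m) and height (world z) of slideboxA_mid below 0.112 m and angle between slideboxA_mid's own z axis and vertical below 0.12 rad) and (angle between slideboxB_mid's own z axis and vertical above 0.42 rad and height (world z) of slideboxB_mid below 0.14 m and horizontal distance between slideboxB_mid and rack below 0.14 m)) or (((horizontal distance between slideboxB_mid and pocket0 below 0.012 m or horizontal distance between slideboxB_mid and pocket1 below 0.012 m) and height (world z) of slideboxB_mid below 0.112 m and angle between slideboxB_mid's own z axis and vertical below 0.12 rad) and (angle between slideboxA_mid's own z axis and vertical above 0.42 rad and height (world z) of slideboxA_mid below 0.14 m and horizontal distance between slideboxA_mid and rack below 0.14 m)))), for 0.2 s.
4. both wanted slide boxes stand upright in the cradle ((horizontal distance between slideboxA_mid and pocket0 below 0.012 m or horizontal distance between slideboxA_mid and pocket1 below 0.012 m) and height (world z) of each of slideboxA_mid, slideboxB_mid below 0.112 m and angle between each of slideboxA_mid, slideboxB_mid's own z axis and vertical below 0.12 rad and (horizontal distance between slideboxB_mid and pocket0 below 0.012 m or horizontal distance between slideboxB_mid and pocket1 below 0.012 m)), for 0.2 s.
At the end, for the whole second after the job is handed in: Both wanted slide boxes stand upright on the floor of the cradle's pockets (centre within 12 mm of the pocket's middle, tilt under 7 degrees); each basket present hangs by its bail on a hook (middle of the bar within 30 mm of the hook point, tilt under 23 degrees), no longer swinging (all of step 4 and (distance between barA and hook0 below 0.03 m or distance between barA and hook1 below 0.03 m or distance between barA and hook2 below 0.03 m) and angle between each of barA, barB, barC's own z axis and vertical below 0.4 rad and angular speed of each of basketA, basketB, basketC below 0.6 rad/s and (distance between barB and hook0 below 0.03 m or distance between barB and hook1 below 0.03 m or distance between barB and hook2 below 0.03 m) and (distance between barC and hook0 below 0.03 m or distance between barC and hook1 below 0.03 m or distance between barC and hook2 below 0.03 m)); the robot touches nothing.
It fails at once if another slide box is tipped over 20 degrees or pulled more than 40 mm from its place (angle between any of box_c_mid, box_d_mid, box_e_mid's own z axis and vertical above 0.35 rad or distance of any of box_c_mid, box_d_mid, box_e_mid from where it was at the start of the episode above 0.04 m).
It fails at once if a bystander is shoved more than 60 mm or knocked over (angle between any of dishes, jar, reagent, tuberack, beaker, cap's own z axis and vertical above 0.6 rad or distance of any of dishes, jar, reagent, tuberack, beaker, cap from where it was at the start of the episode above 0.06 m).
Of basketA, basketB, basketC only 2 to 3 are there at a start; the rules pass over those that are not, and their reading is None.
At some moment in a run one of basketA, basketB, basketC may be knocked a few centimetres aside while the robot is not near it.
It also fails if it takes over 210 s, if anything falls off the work surface, if the arm or the gripper's body presses on something with over 40 N, if the wrist force passes 120 N, or if a joint passes its speed limit or range.

## Working session

There is one attempt and no reset: what is moved stays moved. The work goes in short steps, Python scripts to look and compute and a shell command to move; the robot and the scene stay as the last step left them, time stands still between calls to the robot, and variables do not carry over. Pictures are saved under pics/ and viewed, and the job is handed in when it is done.

```bash
ls; mkdir -p pics; python3 - <<'E'
from station import *
import cv2
s=read_state(); print(s)
for n in ("scene","top","wrist"):
    im=get_image(n); cv2.imwrite(f"pics/{n}0.png",im["pixels"][:,:,::-1]); print(n,im["K"].tolist(),im.get("rvec"),im.get("tvec"),im.get("tool_from_camera"))
E
```

```text
pics
{'clock': 0.0, 'q': array([-1.49268938e+00,  1.04642086e-01,  9.64157192e-02,  1.56391921e+00,
       -1.36728735e-05,  1.35311696e+00]), 'dq': array([ 8.20137069e-04, -1.31676086e-03, -8.09936896e-05, -3.81460369e-04,
        2.32014949e-04, -3.70743679e-04]), 'joint_efforts': array([-1.47643677e-04, -5.56937921e+01,  5.03643107e+01,  1.71237846e-02,
       -3.26371610e-04, -1.44920769e-06]), 'tcp_pos': array([ 0.17488346, -0.5735721 ,  0.23052637]), 'tool_rot': array([-0.10416699,  0.69986386, -0.69891144,  0.10422387]), 'contact_force': array([0.17222448, 0.22257178, 0.28491406]), 'moment': array([-0.00305535, -0.00943931, -0.02829265]), 'opening': 0.08540508328719155}
scene [[457.5075362206793, 0.0, 278.20810290858105], [0.0, 457.5075362206793, 221.10640979386244], [0.0, 0.0, 1.0]] [ 0.8324941   2.72145543 -0.84287146] [ 0.45821838 -0.18656223  1.68009698] None
top [[409.7010652921145, 0.0, 274.2912572698899], [0.0, 409.7010652921145, 209.5011909827574], [0.0, 0.0, 1.0]] [ 2.16777132 -2.17964959  0.13272725] [-0.03339979  0.55280896  1.08529944] None
wrist [[320.20156265904797, 0.0, 279.6668784109729], [0.0, 320.20156265904797, 202.386740376169], [0.0, 0.0, 1.0]] None None [[ 4.88965705e-04  9.45181345e-01  3.26545535e-01 -8.49620530e-02]
 [ 2.22051495e-04 -3.26545669e-01  9.45181399e-01 -1.41067262e-01]
 [ 9.99999856e-01 -3.89651365e-04 -3.69548564e-04  1.16101813e-04]
 [ 0.00000000e+00  0.00000000e+00  0.00000000e+00  1.00000000e+00]]
```

View pics/scene0.png

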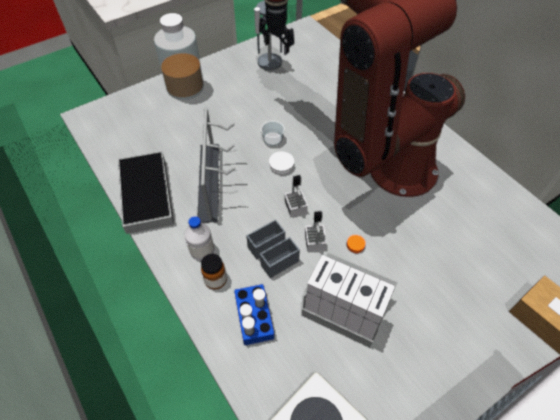

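View pics/top0.png

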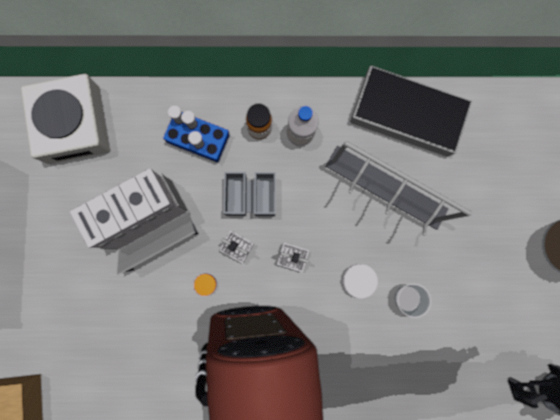

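View pics/wrist0.png

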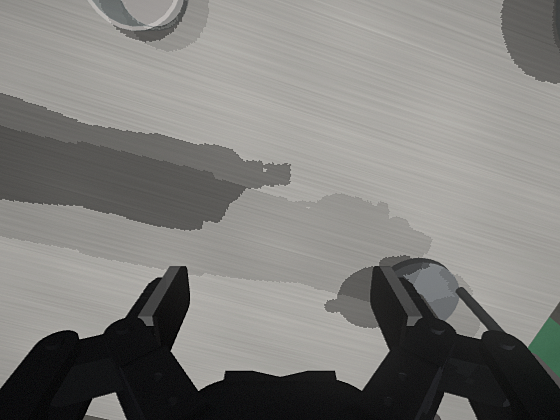

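```bash
cat > h.py <<'E'
from station import *
import numpy as np, cv2
from scipy.spatial.transform import Rotation as R
def cloud(n):
    im=get_image(n); K=im["K"]; z=im["z_map"]
    v,u=np.indices(z.shape); P=np.stack([(u-K[0,2])/K[0,0]*z,(v-K[1,2])/K[1,1]*z,z],-1)
    if n=="wrist":
        s=read_state(); T=np.array(im["tool_from_camera"]); P=P@T[:3,:3].T+T[:3,3]
        P=R.from_quat(s["tool_rot"]).apply(P.reshape(-1,3)).reshape(P.shape)+s["tcp_pos"]
    else:
        Rm=cv2.Rodrigues(np.array(im["rvec"],float))[0]; P=(P-np.array(im["tvec"]).ravel())@Rm
    P[z==0]=np.nan
    return im,P
def crop(im,x0,y0,x1,y1,f,name):
    c=im["pixels"][y0:y1,x0:x1,::-1]; cv2.imwrite(name,cv2.resize(c,None,fx=f,fy=f,interpolation=cv2.INTER_CUBIC))
E
python3 - <<'E'
from h import *
im,P=cloud("top"); np.save("P.npy",P)
crop(im,60,150,260,300,4,"pics/c1.png"); crop(im,210,130,410,280,4,"pics/c2.png"); crop(im,310,130,480,255,4,"pics/c3.png")
for n,(u,v) in dict(round1=(103,216),round2=(136,198),bar0=(83,227),bar2=(119,207),bar4=(154,187),cap=(205,285),dish=(360,281),beaker=(412,300),jar=(259,118),bottle=(303,118),b1=(234,246),b2=(296,258),table=(300,330)).items(): print(n,P[v,u].round(4))
s,Q=cloud("scene"); crop(s,180,100,380,250,4,"pics/s1.png"); crop(s,270,150,420,260,5,"pics/s2.png")
E
```

```text
round1 [0.5206 0.3551 0.207 ]
round2 [0.5614 0.2816 0.2075]
bar0 [0.4959 0.399  0.2071]
bar2 [0.5409 0.3195 0.2076]
bar4 [0.5867 0.2414 0.2075]
cap [0.3506 0.1507 0.0205]
dish [ 0.3586 -0.2656  0.0268]
beaker [ 0.3049 -0.4116  0.0047]
jar [0.783  0.0029 0.1074]
bottle [ 0.7631 -0.106   0.1659]
b1 [0.4519 0.0619 0.1595]
b2 [ 0.4227 -0.085   0.1624]
table [ 0.3255 -0.0638  0.5422]
```

View pics/c1.png

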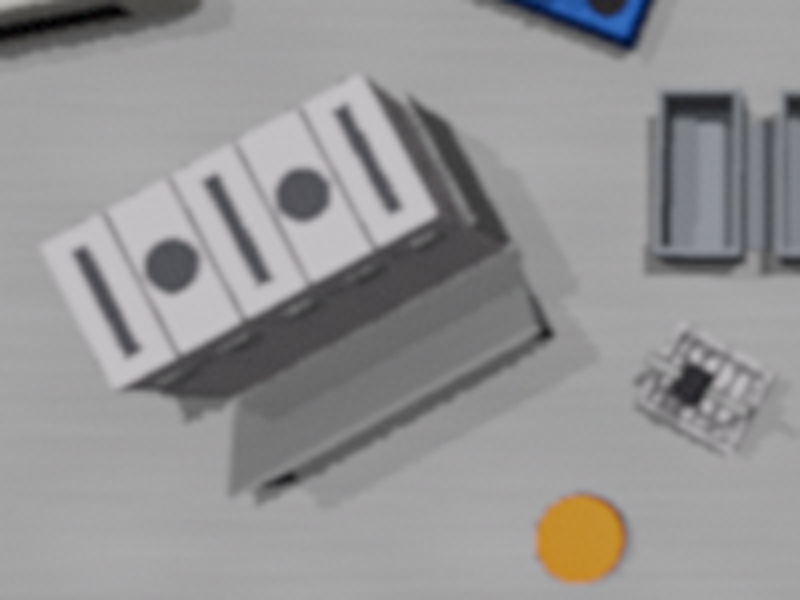

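View pics/c2.png

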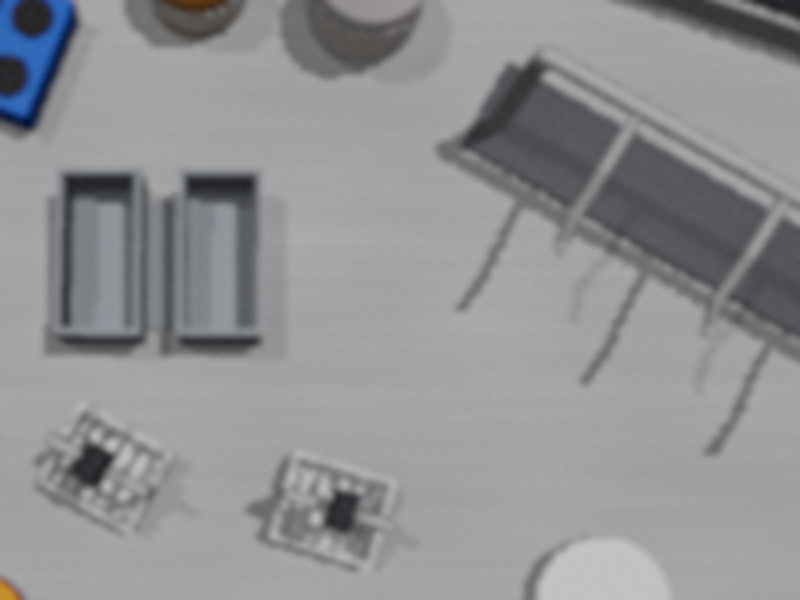

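View pics/c3.png

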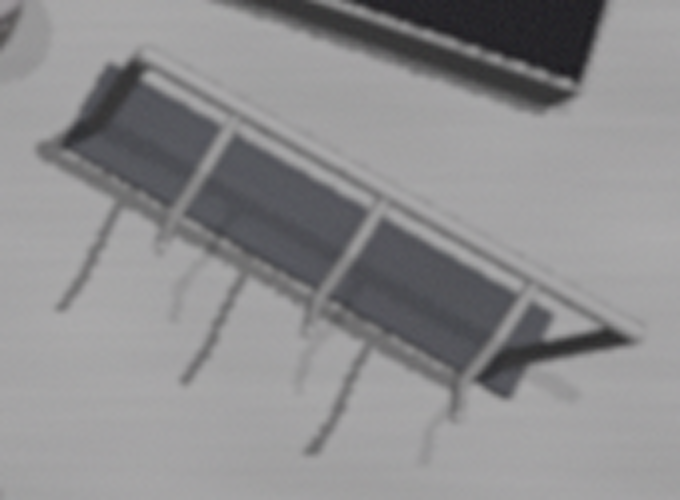

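View pics/s1.png

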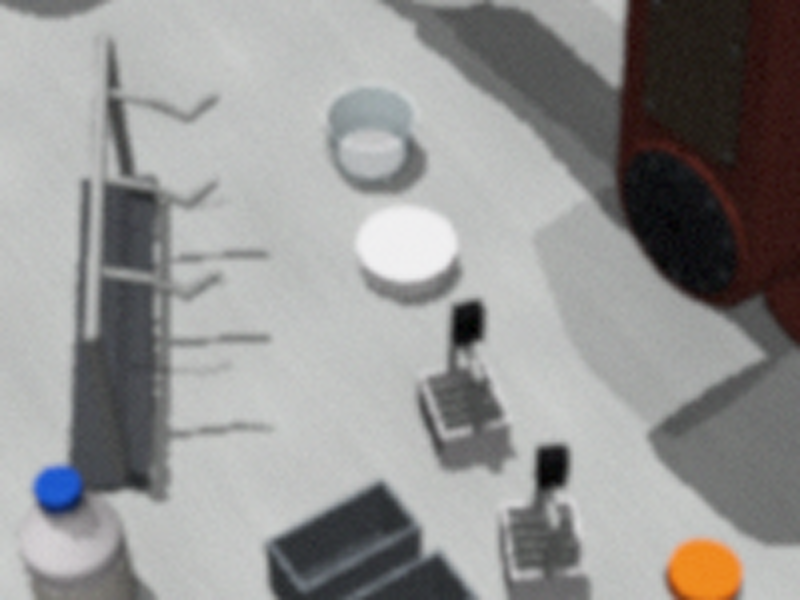

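View pics/s2.png

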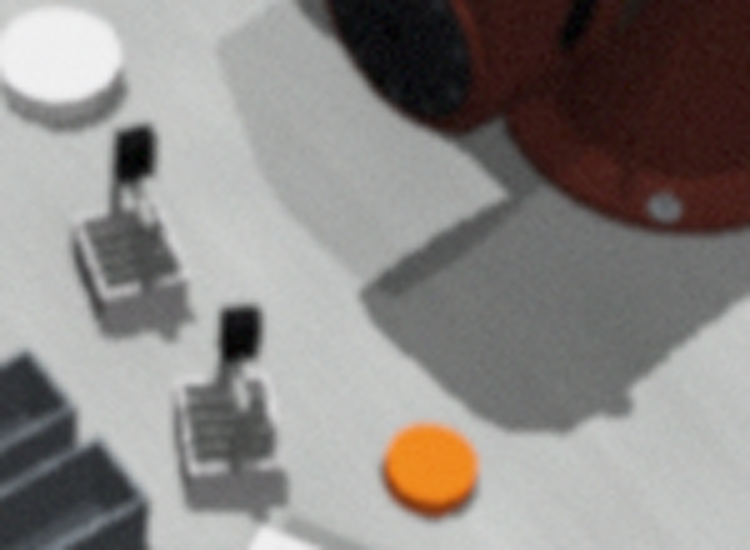

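```bash
cat > geo.py <<'E'
from h import *
def rect(pts):
    r=cv2.minAreaRect((pts[:,:2]*1000).astype(np.float32)); return r
def clus(P,x0,x1,y0,y1,z0,z1):
    m=(P[...,0]>x0)&(P[...,0]<x1)&(P[...,1]>y0)&(P[...,1]<y1)&(P[...,2]>z0)&(P[...,2]<z1)
    return P[m],m
E
python3 - <<'E'
from geo import *
P=np.load("P.npy"); im=get_image("top")
for nm,b in dict(row=(.4,.7,.15,.5,.19,.22),cradle=(.45,.7,-.08,.15,.06,.09),grip1=(.4,.5,0.02,.12,.13,.18),grip2=(.36,.48,-.14,-.03,.13,.18),tray1=(.37,.55,0.0,.14,.03,.06),tray2=(.34,.5,-.16,-.01,.03,.06),table=(.2,.5,-.5,.5,-.01,.01),railtop=(.4,.9,-.6,-.15,.1,.5)).items():
    p,m=clus(P,*b)
    if len(p)<3: print(nm,len(p)); continue
    print(nm,len(p),p.mean(0).round(4),np.percentile(p[:,2],[5,50,95]).round(4),rect(p))
# round plates
p,m=clus(P,.4,.7,.15,.5,.19,.22)
g=im["pixels"].mean(-1); d=m&(g<130)
n,l,st,c=cv2.connectedComponentsWithStats(d.astype(np.uint8))
for i in range(1,n):
    if st[i,4]>20: q=P[l==i]; print("dark",st[i],c[i].round(1),q.mean(0).round(4),rect(q))
# rail points
for src in ("top","scene"):
    i2,Q=cloud(src)
    p,m=clus(Q,.4,.95,-.55,-.12,.1,.6)
    print(src,len(p)); np.save(f"rail_{src}.npy",p)
    print(np.histogram(p[:,2],bins=np.arange(.1,.5,.02)))
E
```

```text
row 3902 [0.5393 0.3175 0.2066] [0.2022 0.207  0.2099] ((540.7919311523438, 318.7652893066406), (96.01022338867188, 206.45880126953125), 29.093278884887695)
cradle 455 [0.5932 0.0289 0.0731] [0.0666 0.0736 0.0773] ((593.131591796875, 29.42481231689453), (134.85093688964844, 111.20317077636719), 89.6957015991211)
grip1 78 [0.4527 0.0649 0.1594] [0.1408 0.1615 0.1647] ((453.0752258300781, 65.5682373046875), (15.721417427062988, 23.93113899230957), 60.481849670410156)
grip2 75 [ 0.4246 -0.0835  0.1602] [0.145  0.1618 0.1645] ((424.5013732910156, -84.13652801513672), (15.804374694824219, 23.68336296081543), 74.06085205078125)
tray1 204 [0.4664 0.0646 0.0421] [0.0323 0.0431 0.0522] ((482.9050598144531, 61.8753662109375), (91.36178588867188, 134.41859436035156), 76.68156433105469)
tray2 162 [ 0.4243 -0.0853  0.0406] [0.0316 0.0424 0.0474] ((424.598876953125, -83.75221252441406), (71.04566192626953, 59.893924713134766), 72.11560821533203)
table 32444 [ 0.3472 -0.01   -0.0006] [-0.0043 -0.0007  0.0032] ((350.00372314453125, 0.001220703125), (999.956787109375, 299.9809265136719), 89.998771667
[... 1139 characters left out ...]
29.263973236083984)
dark [ 91 212  64  36  92] [122.7 229.6] [0.4902 0.313  0.1972] ((489.9542541503906, 313.5306091308594), (2.2731056213378906, 161.84384155273438), 29.20903778076172)
top 1531
(array([142,  99,  55, 278, 957,   0,   0,   0,   0,   0,   0,   0,   0,
         0,   0,   0,   0,   0,   0]), array([0.1 , 0.12, 0.14, 0.16, 0.18, 0.2 , 0.22, 0.24, 0.26, 0.28, 0.3 ,
       0.32, 0.34, 0.36, 0.38, 0.4 , 0.42, 0.44, 0.46, 0.48]))
scene 675
(array([ 52,  29,  38, 162, 388,   6,   0,   0,   0,   0,   0,   0,   0,
         0,   0,   0,   0,   0,   0]), array([0.1 , 0.12, 0.14, 0.16, 0.18, 0.2 , 0.22, 0.24, 0.26, 0.28, 0.3 ,
       0.32, 0.34, 0.36, 0.38, 0.4 , 0.42, 0.44, 0.46, 0.48]))
```

```bash
python3 - <<'E'
from geo import *
P=np.load("P.npy")
# dark lines at c3 px/4 + (310,130)
for u,v in [(85,260),(100,235),(210,340),(330,420),(160,248),(175,215),(200,180),(230,120),(310,330),(345,265),(380,200),(457,418),(490,345),(530,280),(150,60),(630,330),(45,150),(460,380),(250,160),(520,380)]:
    a=P[130+v//4-1:130+v//4+2,310+u//4-1:310+u//4+2].reshape(-1,3); i=np.nanargmax(a[:,2]); print((u,v),a[i].round(3), P[130+v//4,310+u//4].round(3))
for s in("top","scene"):
    p=np.load(f"rail_{s}.npy"); 
    q=p[(p[:,2]>.175)&(p[:,2]<.21)&(p[:,0]<.72)]
    np.set_printoptions(suppress=True)
    print(s,cv2.fitLine(p[p[:,2]>.185][:,:2].astype(np.float32),cv2.DIST_HUBER,0,.01,.01).ravel())
E
```

```text
(85, 260) [ 0.598 -0.193  0.003] [ 0.596 -0.197 -0.   ]
(100, 235) [ 0.613 -0.211  0.002] [ 0.616 -0.209 -0.002]
(210, 340) [ 0.542 -0.282  0.002] [ 0.539 -0.282  0.   ]
(330, 420) [ 0.483 -0.367  0.002] [ 0.483 -0.365 -0.002]
(160, 248) [ 0.579 -0.213  0.185] [ 0.577 -0.213  0.183]
(175, 215) [ 0.604 -0.227  0.165] [ 0.603 -0.226  0.159]
(200, 180) [ 0.621 -0.239  0.178] [ 0.619 -0.239  0.177]
(230, 120) [ 0.652 -0.254  0.192] [ 0.652 -0.254  0.192]
(310, 330) [ 0.529 -0.299  0.185] [ 0.529 -0.299  0.185]
(345, 265) [ 0.567 -0.32   0.18 ] [ 0.568 -0.324  0.178]
(380, 200) [ 0.606 -0.344  0.192] [ 0.604 -0.342  0.191]
(457, 418) [ 0.477 -0.386  0.184] [ 0.477 -0.385  0.183]
(490, 345) [ 0.522 -0.409  0.18 ] [ 0.52  -0.409  0.173]
(530, 280) [ 0.558 -0.426  0.195] [ 0.556 -0.428  0.191]
(150, 60) [ 0.686 -0.208  0.198] [ 0.688 -0.207  0.191]
(630, 330) [ 0.529 -0.485  0.197] [ 0.527 -0.483  0.195]
(45, 150) [ 0.679 -0.167 -0.001] [ 0.677 -0.17  -0.002]
(460, 380) [ 0.502 -0.398  0.163] [ 0.5   -0.397  0.159]
(250, 160) [ 0.662 -0.309  0.009] [ 0.667 -0.314  0.001]
(520, 380) [ 0.512 -0.497  0.009] [ 0.51  -0.5    0.002]
top [ 0.50762314  0.86157924  0.6093759  -0.3427356 ]
scene [ 0.50964427  0.86038524  0.6090376  -0.3443265 ]
```

```bash
cat > plan.py <<'E'
from h import *
def rot(jaw_deg,tilt=0,flip=False):
    # jaw axis (tool z) horizontal at jaw_deg; tool y down, tilted about tool z by tilt deg
    a=np.radians(jaw_deg); z=np.array([np.cos(a),np.sin(a),0]); y=np.array([0,0,-1.]); x=np.cross(y,z)
    return R.from_matrix(np.c_[x,y,z])*R.from_euler('z',tilt,degrees=True)
def near(jaw,tilt=0):
    s=read_state(); c=R.from_quat(s["tool_rot"])
    return min((rot(jaw,tilt),rot(jaw+180,-tilt)),key=lambda r:(c.inv()*r).magnitude())
def plan(pos,rt,n=None,p0=None,r0=None):
    s=read_state(); p=np.array(s["tcp_pos"]) if p0 is None else np.array(p0); c=R.from_quat(s["tool_rot"]) if r0 is None else r0
    pos=np.array(pos,float); w=np.degrees((c.inv()*rt).as_rotvec()); d=pos-p
    k=int(max(np.ceil(np.linalg.norm(d)/.06),np.ceil(np.linalg.norm(w)/10.5),1)) if n is None else n
    print("rows",k,"dist",d.round(4),"rotvec total",w.round(2),"per row",(w/k).round(2))
    out=[];cc=c;pp=p.copy()
    for i in range(k):
        tgt=p+d*(i+1)/k
        sl=cc.inv().apply(tgt-pp).round(4); out.append(sl.tolist()); pp=pp+cc.apply(sl); cc=cc*R.from_rotvec((w/k).round(2),degrees=True)
    print([o for o in out]); 
    return pp,cc
def st():
    s=read_state(); c=R.from_quat(s["tool_rot"]).as_matrix()
    print("t",round(s["clock"],2),"tcp",np.round(s["tcp_pos"],4),"y",c[:,1].round(3),"jaw",round(np.degrees(np.arctan2(c[1,2],c[0,2])),1),"q",np.round(s["q"],2),"F",np.round(s["contact_force"],1),"open",round(s["opening"],4))
E
python3 - <<'E'
from plan import *
st()
p,r=plan([.4245,-.084,.23],near(73)); plan([.4245,-.084,.13],near(73),p0=p,r0=r)
E
```

```text
t 0.4 tcp [ 0.1749 -0.5739  0.2312] y [ 0.  0. -1.] jaw -73.1 q [-1.49  0.1   0.1   1.56  0.    1.35] F [ 0.2 -0.4 -0.3] open 0.0854
rows 10 dist [ 0.2496  0.4899 -0.0012] rotvec total [ 1.000e-02  3.395e+01 -0.000e+00] per row [ 0.    3.39 -0.  ]
[[-0.0382, 0.0001, -0.0396], [-0.0357, 0.0002, -0.0418], [-0.0332, 0.0001, -0.0438], [-0.0306, 0.0001, -0.0457], [-0.0278, 0.0001, -0.0474], [-0.0249, 0.0002, -0.049], [-0.0221, 0.0001, -0.0504], [-0.0189, 0.0001, -0.0516], [-0.016, 0.0002, -0.0526], [-0.0127, 0.0001, -0.0535]]
rows 2 dist [ 0.  -0.  -0.1] rotvec total [0.01 0.05 0.  ] per row [0.   0.02 0.  ]
[[-0.0, 0.05, 0.0], [-0.0, 0.05, 0.0]]
```

```bash
python3 - <<'E'
from plan import *
p,r=plan([.4245,-.084,.24],rot(73),n=15)
E
```

```text
rows 15 dist [0.2496 0.4899 0.0088] rotvec total [-0.0000e+00 -1.4605e+02 -1.0000e-02] per row [-0.   -9.74 -0.  ]
[[-0.0254, -0.0006, -0.0264], [-0.0296, -0.0006, -0.0217], [-0.0327, -0.0005, -0.0164], [-0.0351, -0.0006, -0.0106], [-0.0364, -0.0006, -0.0045], [-0.0366, -0.0006, 0.0017], [-0.0358, -0.0006, 0.0078], [-0.034, -0.0006, 0.0138], [-0.0311, -0.0005, 0.0194], [-0.0274, -0.0006, 0.0243], [-0.0229, -0.0006, 0.0286], [-0.0177, -0.0006, 0.0321], [-0.0121, -0.0006, 0.0347], [-0.006, -0.0005, 0.0361], [0.0002, -0.0006, 0.0367]]
```

```bash
python3 -m handwheel '[{"slide":[-0.025,-0.001,-0.026],"delta_rot":[0,-9.7,0],"fingers":0.05},{"slide":[-0.030,-0.001,-0.022],"delta_rot":[0,-9.7,0],"fingers":0.05},{"slide":[-0.033,-0.001,-0.016],"delta_rot":[0,-9.7,0],"fingers":0.05},{"slide":[-0.035,-0.001,-0.011],"delta_rot":[0,-9.7,0],"fingers":0.05},{"slide":[-0.036,-0.001,-0.005],"delta_rot":[0,-9.7,0],"fingers":0.05},{"slide":[-0.037,-0.001,0.002],"delta_rot":[0,-9.7,0],"fingers":0.05},{"slide":[-0.036,-0.001,0.008],"delta_rot":[0,-9.7,0],"fingers":0.05},{"slide":[-0.034,-0.001,0.014],"delta_rot":[0,-9.7,0],"fingers":0.05}]' 30
python3 -m handwheel '[{"slide":[-0.031,0,0.019],"delta_rot":[0,-9.7,0],"fingers":0.05},{"slide":[-0.027,0,0.024],"delta_rot":[0,-9.7,0],"fingers":0.05},{"slide":[-0.023,0,0.029],"delta_rot":[0,-9.7,0],"fingers":0.05},{"slide":[-0.018,0,0.032],"delta_rot":[0,-9.7,0],"fingers":0.05},{"slide":[-0.012,0,0.035],"delta_rot":[0,-9.7,0],"fingers":0.05},{"slide":[-0.006,0,0.036],"delta_rot":[0,-9.7,0],"fingers":0.05},{"slide":[0,0,0.037],"delta_rot":[0,-9.7,0],"fingers":0.05},{"slide":[0,0,0],"delta_rot":[0,0,0],"fingers":0.05}]' 30
python3 - <<'E'
from plan import *
from geo import clus,rect
st()
im,P=cloud("wrist"); cv2.imwrite("pics/w1.png",im["pixels"][:,:,::-1])
p,m=clus(P,.36,.5,-.15,-.03,.14,.18); print(len(p),p.mean(0),rect(p))
im,P=cloud("scene")
for b in [(.4,.5,0.02,.12,.13,.19)]:
    p,m=clus(P,*b); print(len(p),p.mean(0) if len(p) else '')
plan([.4245,-.084,.13],rot(73))
E
```

```text
clock: 1.4
tcp_pos: [0.3094, -0.3116, 0.2395]
tool_rot: [0.521, -0.478, 0.479, -0.521]
contact_force: [0.8, 0.3, 0.1]
opening: 0.0498
clock: 2.4
tcp_pos: [0.4274, -0.0829, 0.2394]
tool_rot: [-0.699, 0.106, -0.106, 0.699]
contact_force: [-0.4, -0.6, -0.3]
opening: 0.0499
t 2.4 tcp [ 0.4274 -0.0829  0.2394] y [ 0.  0. -1.] jaw 72.7 q [-0.49 -0.4  -0.35  1.62  0.   -0.19] F [-0.4 -0.6 -0.3] open 0.0499
794 [ 0.42199691 -0.08420066  0.15908004] ((424.1664123535156, -85.11225891113281), (15.71537971496582, 23.64935302734375), 71.77993774414062)
85 [0.45602762 0.06972271 0.15277816]
rows 2 dist [-0.0023  0.0006 -0.1093] rotvec total [ 0.02 -0.59  0.  ] per row [ 0.01 -0.29  0.  ]
[[-0.0012, 0.0547, -0.0], [-0.0012, 0.0546, -0.0001]]
```

View pics/w1.png

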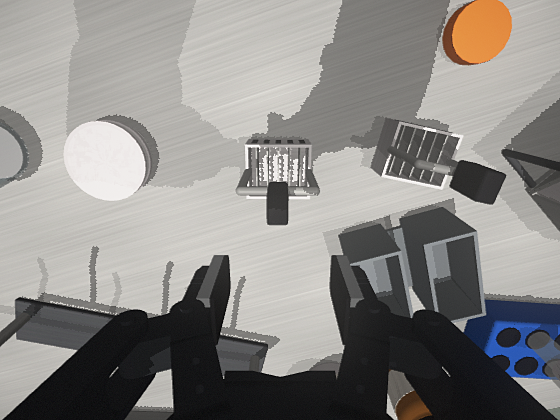

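```bash
python3 -m handwheel '[{"slide":[-0.001,0.055,-0.001],"delta_rot":[0,0,0],"fingers":0.05},{"slide":[-0.001,0.055,0],"delta_rot":[0,0,0],"fingers":0.05},{"slide":[0,0,0],"delta_rot":[0,0,0],"fingers":0.0},{"slide":[0,0,0],"delta_rot":[0,0,0],"fingers":0.0},{"slide":[0,0,0],"delta_rot":[0,0,0],"fingers":0.0},{"slide":[0,0,0],"delta_rot":[0,0,0],"fingers":0.0}]' 50
python3 - <<'E'
from plan import *
st()
# refine hook geometry in rail frame
for s in("top","scene"):
    p=np.load(f"rail_{s}.npy"); yv=np.array([.508,.861]);xv=np.array([.861,-.508]); o=np.array([.6094,-.3427])
    a=(p[:,:2]-o)@xv; b=(p[:,:2]-o)@yv
    m=(a<-.01)&(a>-.13)&(p[:,2]>.13)
    for k in(-.1,0,.1):
        mm=m&(abs(b-k)<.03); 
        bins=np.arange(-.11,-.0,.01)
        print(s,k,[ (round(l+.005,3),round(np.median(b[mm&(a>=l)&(a<l+.01)]),3),round(np.percentile(p[mm&(a>=l)&(a<l+.01),2],75),3)) for l in bins if (mm&(a>=l)&(a<l+.01)).sum()>2])
E
```

```text
clock: 3.25
tcp_pos: [0.4256, -0.0856, 0.1311]
tool_rot: [0.699, -0.107, 0.109, -0.698]
contact_force: [1.0, 0.5, 4.8]
opening: 0.0149
t 3.25 tcp [ 0.4256 -0.0856  0.1311] y [ 0.002 -0.001 -1.   ] jaw 72.4 q [-0.5  -0.42 -0.56  1.43  0.   -0.2 ] F [1.  0.5 4.8] open 0.0149
top -0.1 [(np.float64(-0.095), np.float64(-0.104), np.float64(0.182)), (np.float64(-0.085), np.float64(-0.102), np.float64(0.18)), (np.float64(-0.075), np.float64(-0.103), np.float64(0.172)), (np.float64(-0.065), np.float64(-0.103), np.float64(0.163)), (np.float64(-0.055), np.float64(-0.102), np.float64(0.169)), (np.float64(-0.045), np.float64(-0.104), np.float64(0.178)), (np.float64(-0.035), np.float64(-0.103), np.float64(0.182)), (np.float64(-0.025), np.float64(-0.103), np.float64(0.187)), (np.float64(-0.015), np.float64(-0.104), np.float64(0.188))]
top 0 [(np.float64(-0.095), np.float64(-0.005), np.float64(0.185)), (np.float64(-0.085), np.float64(-0.002), np.float64(0.179)), (np.float64(-0.075), np.float64(-0.003), np.float64(0.169)), (np.float64(-0.065), np.float64(-0.003), np.float64(0.164)), (np.float64(-0.05
[... 1794 characters left out ...]
64(0.001), np.float64(0.186)), (np.float64(-0.025), np.float64(-0.004), np.float64(0.184)), (np.float64(-0.015), np.float64(-0.0), np.float64(0.191))]
scene 0.1 [(np.float64(-0.095), np.float64(0.097), np.float64(0.182)), (np.float64(-0.085), np.float64(0.099), np.float64(0.177)), (np.float64(-0.075), np.float64(0.098), np.float64(0.166)), (np.float64(-0.065), np.float64(0.098), np.float64(0.163)), (np.float64(-0.055), np.float64(0.099), np.float64(0.17)), (np.float64(-0.045), np.float64(0.098), np.float64(0.178)), (np.float64(-0.035), np.float64(0.099), np.float64(0.183)), (np.float64(-0.025), np.float64(0.099), np.float64(0.187)), (np.float64(-0.015), np.float64(0.098), np.float64(0.188))]
```

```bash
python3 - <<'E'
from plan import *
p0=[.4256,-.0856,.1311]; r0=R.from_quat(read_state()["tool_rot"])
p,r=plan([.4256,-.0856,.222],r0); p,r=plan([.413,-.345,.222],rot(59.5),p0=p,r0=r,n=8); p,r=plan([.5005,-.3965,.222],rot(59.5),p0=p,r0=r,n=3)
E
```

```text
rows 2 dist [-0.     -0.      0.0909] rotvec total [0. 0. 0.] per row [0. 0. 0.]
[[0.0001, -0.0454, -0.0], [0.0001, -0.0455, -0.0001]]
rows 8 dist [-0.0126 -0.2594 -0.    ] rotvec total [1.000e-02 1.294e+01 1.600e-01] per row [0.   1.62 0.02]
[[0.0083, 0.0, -0.0314], [0.0092, 0.0001, -0.0311], [0.01, 0.0, -0.0309], [0.0109, 0.0, -0.0306], [0.0118, 0.0001, -0.0302], [0.0126, -0.0, -0.0299], [0.0135, 0.0, -0.0296], [0.0143, 0.0, -0.0291]]
rows 3 dist [ 0.0875 -0.0515 -0.    ] rotvec total [ 0.01 -0.02 -0.  ] per row [ 0.   -0.01 -0.  ]
[[0.0338, 0.0, 0.0], [0.0339, 0.0, 0.0], [0.0338, 0.0, 0.0001]]
```

```bash
python3 -m handwheel '[{"slide":[0,-0.046,0],"delta_rot":[0,0,0],"fingers":0.0},{"slide":[0,-0.046,0],"delta_rot":[0,0,0],"fingers":0.0},{"slide":[0.008,0,-0.031],"delta_rot":[0,1.6,0],"fingers":0.0},{"slide":[0.009,0,-0.031],"delta_rot":[0,1.6,0],"fingers":0.0},{"slide":[0.010,0,-0.031],"delta_rot":[0,1.6,0],"fingers":0.0},{"slide":[0.011,0,-0.031],"delta_rot":[0,1.6,0],"fingers":0.0},{"slide":[0.012,0,-0.030],"delta_rot":[0,1.6,0],"fingers":0.0},{"slide":[0.013,0,-0.030],"delta_rot":[0,1.6,0],"fingers":0.0}]' 50
python3 -m handwheel '[{"slide":[0.0135,0,-0.030],"delta_rot":[0,1.6,0],"fingers":0.0},{"slide":[0.014,0,-0.029],"delta_rot":[0,1.6,0],"fingers":0.0},{"slide":[0,0,0],"delta_rot":[0,0,0],"fingers":0.0},{"slide":[0,0,0],"delta_rot":[0,0,0],"fingers":0.0}]' 50
python3 - <<'E'
from plan import *
st()
im,P=cloud("wrist"); cv2.imwrite("pics/w2.png",im["pixels"][:,:,::-1])
im,P=cloud("scene"); crop(im,180,100,380,250,4,"pics/s3.png")
plan([.5005,-.3965,.222],rot(59.5),n=3)
E
```

```text
clock: 4.25
tcp_pos: [0.4157, -0.2809, 0.2221]
tool_rot: [0.687, -0.166, 0.167, -0.687]
contact_force: [0.5, -0.8, -2.1]
opening: 0.0153
clock: 4.75
tcp_pos: [0.4123, -0.3443, 0.2217]
tool_rot: [-0.682, 0.185, -0.185, 0.682]
contact_force: [-0.5, -0.1, -1.7]
opening: 0.0152
t 4.75 tcp [ 0.4123 -0.3443  0.2217] y [ 0.  0. -1.] jaw 59.7 q [-0.94 -0.09 -0.11  1.55  0.   -0.41] F [-0.5 -0.1 -1.7] open 0.0152
rows 3 dist [ 0.088  -0.0526  0.0004] rotvec total [0.   0.2  0.02] per row [0.   0.07 0.01]
[[0.0342, -0.0001, -0.0003], [0.0341, -0.0001, -0.0003], [0.0342, -0.0001, -0.0003]]
```

View pics/w2.png

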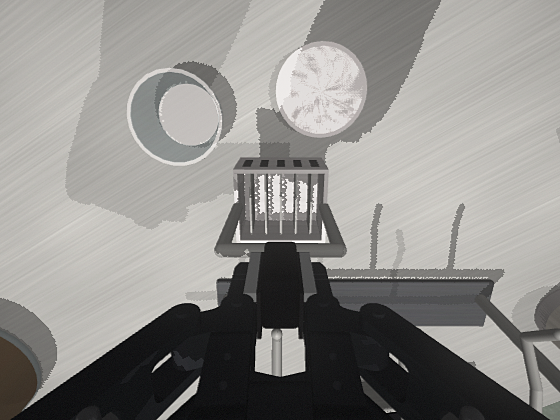

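View pics/s3.png

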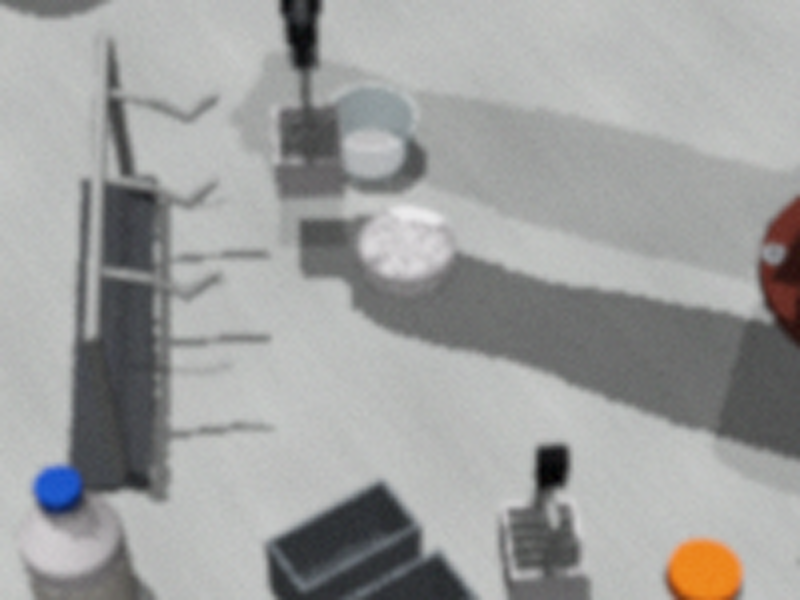

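```bash
python3 -m handwheel '[{"slide":[0.034,0,0],"delta_rot":[0,0,0],"fingers":0.0},{"slide":[0.034,0,0],"delta_rot":[0,0,0],"fingers":0.0},{"slide":[0.034,0,0],"delta_rot":[0,0,0],"fingers":0.0},{"slide":[0,0.015,0],"delta_rot":[0,0,0],"fingers":0.0},{"slide":[0,0.014,0],"delta_rot":[0,0,0],"fingers":0.0},{"slide":[0,0.004,0],"delta_rot":[0,0,0],"fingers":0.0},{"slide":[0,0,0],"delta_rot":[0,0,0],"fingers":0.0}]' 50
python3 -m handwheel '[{"slide":[0,0.004,0],"delta_rot":[0,0,0],"fingers":0.0},{"slide":[0,0,0],"delta_rot":[0,0,0],"fingers":0.0}]' 50
python3 - <<'E'
from plan import *
st()
im,P=cloud("scene"); crop(im,180,80,380,230,4,"pics/s4.png")
E
```

```text
clock: 5.72
tcp_pos: [0.4998, -0.3957, 0.1884]
tool_rot: [0.682, -0.185, 0.185, -0.682]
contact_force: [1.0, -0.7, -1.3]
opening: 0.0152
clock: 5.98
tcp_pos: [0.5005, -0.3965, 0.1849]
tool_rot: [0.683, -0.185, 0.186, -0.682]
contact_force: [1.4, -0.7, -0.4]
opening: 0.0152
t 5.97 tcp [ 0.5005 -0.3965  0.1849] y [ 0.001 -0.001 -1.   ] jaw 59.6 q [-0.87  0.22  0.14  1.49  0.   -0.34] F [ 1.4 -0.7 -0.4] open 0.0152
```

View pics/s4.png

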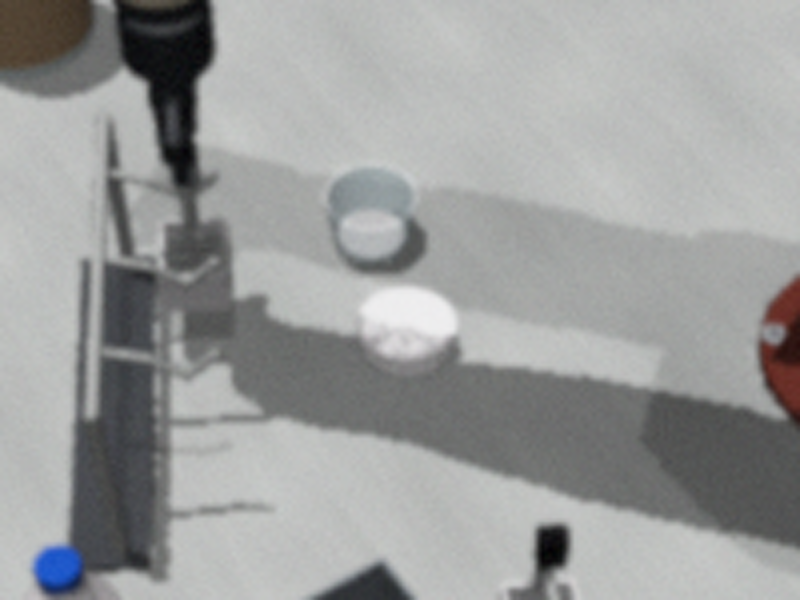

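```bash
python3 -m handwheel '[{"slide":[0,0.002,0],"delta_rot":[0,0,0],"fingers":0.0},{"slide":[0,0,0],"delta_rot":[0,0,0],"fingers":0.0}]' 50
python3 -m handwheel '[{"slide":[0,0,0],"delta_rot":[0,0,0],"fingers":0.03},{"slide":[0,0,0],"delta_rot":[0,0,0],"fingers":0.05},{"slide":[0,0,0],"delta_rot":[0,0,0],"fingers":0.05}]' 50
python3 - <<'E'
from plan import *
st()
im,P=cloud("wrist"); cv2.imwrite("pics/w3.png",im["pixels"][:,:,::-1])
p0=[.5005,-.3965,.183];p,r=plan([.5005,-.3965,.27],rot(59.5)); plan([.453,.0655,.24],rot(60.5),p0=p,r0=r)
E
```

```text
clock: 6.28
tcp_pos: [0.5009, -0.3967, 0.1839]
tool_rot: [0.683, -0.184, 0.186, -0.682]
contact_force: [0.5, -0.0, 6.5]
opening: 0.0152
clock: 6.65
tcp_pos: [0.5001, -0.396, 0.182]
tool_rot: [-0.682, 0.185, -0.185, 0.683]
contact_force: [0.9, -0.6, -0.6]
opening: 0.0499
t 6.65 tcp [ 0.5001 -0.396   0.182 ] y [-0.  0. -1.] jaw 59.6 q [-0.87  0.22  0.13  1.49 -0.   -0.34] F [ 0.9 -0.6 -0.6] open 0.0499
rows 2 dist [ 0.0003 -0.0005  0.088 ] rotvec total [-0.    0.15 -0.02] per row [-0.    0.07 -0.01]
[[0.0002, -0.044, -0.0001], [0.0003, -0.044, -0.0001]]
rows 8 dist [-0.0475  0.462  -0.03  ] rotvec total [-0.   -0.99 -0.  ] per row [-0.   -0.12 -0.  ]
[[-0.0344, 0.0038, 0.0467], [-0.0343, 0.0037, 0.0469], [-0.0343, 0.0038, 0.0468], [-0.0341, 0.0037, 0.047], [-0.034, 0.0038, 0.047], [-0.0339, 0.0038, 0.0471], [-0.0339, 0.0037, 0.0472], [-0.0337, 0.0038, 0.0473]]
```

View pics/w3.png

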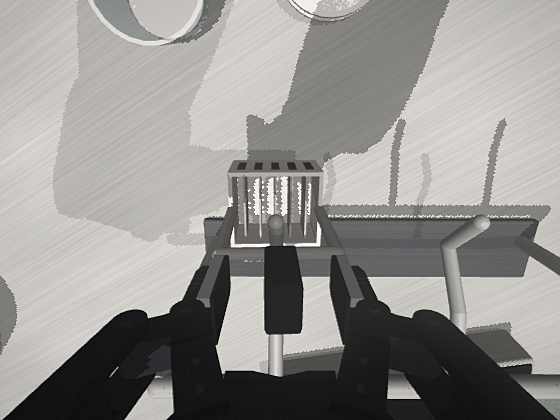

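```bash
python3 -m handwheel '[{"slide":[0,-0.040,0],"delta_rot":[0,0,0],"fingers":0.05},{"slide":[0,-0.045,0],"delta_rot":[0,0,0],"fingers":0.05},{"slide":[-0.034,0.004,0.047],"delta_rot":[0,0,0],"fingers":0.05},{"slide":[-0.034,0.004,0.047],"delta_rot":[0,0,0],"fingers":0.05},{"slide":[-0.034,0.004,0.047],"delta_rot":[0,0,0],"fingers":0.05},{"slide":[-0.034,0.004,0.047],"delta_rot":[0,0,0],"fingers":0.05},{"slide":[-0.034,0.004,0.047],"delta_rot":[0,0,0],"fingers":0.05},{"slide":[-0.034,0.004,0.047],"delta_rot":[0,0,0],"fingers":0.05}]' 50
python3 -m handwheel '[{"slide":[-0.034,0.003,0.047],"delta_rot":[0,-0.5,0],"fingers":0.05},{"slide":[-0.034,0.003,0.047],"delta_rot":[0,-0.5,0],"fingers":0.05},{"slide":[0,0,0],"delta_rot":[0,0,0],"fingers":0.05},{"slide":[0,0,0],"delta_rot":[0,0,0],"fingers":0.05}]' 50
python3 - <<'E'
from plan import *
from geo import clus,rect
st()
im,P=cloud("wrist"); cv2.imwrite("pics/w4.png",im["pixels"][:,:,::-1])
p,m=clus(P,.38,.52,0,.14,.14,.18); print(len(p),p.mean(0),rect(p))
im,P=cloud("scene"); crop(im,180,80,380,230,4,"pics/s5.png")
plan([rect(p)[0][0]/1000,rect(p)[0][1]/1000,.13],rot(60.5))
E
```

```text
clock: 7.7
tcp_pos: [0.4662, -0.048, 0.2432]
tool_rot: [0.682, -0.185, 0.185, -0.682]
contact_force: [0.4, -0.1, -0.6]
opening: 0.0503
clock: 8.2
tcp_pos: [0.4551, 0.0657, 0.2373]
tool_rot: [0.684, -0.179, 0.179, -0.684]
contact_force: [-0.4, 0.6, 0.2]
opening: 0.0498
t 8.2 tcp [0.4551 0.0657 0.2373] y [ 0. -0. -1.] jaw 60.7 q [-0.14 -0.32 -0.29  1.6  -0.    0.37] F [-0.4  0.6  0.2] open 0.0498
825 [0.45134992 0.06720869 0.15902254] ((453.52252197265625, 66.006591796875), (16.019723892211914, 24.036989212036133), 61.16360855102539)
rows 2 dist [-0.0017  0.0012 -0.1072] rotvec total [0.02 0.07 0.01] per row [0.01 0.03 0.  ]
[[-0.0011, 0.0536, 0.0001], [-0.001, 0.0536, 0.0001]]
```

View pics/w4.png

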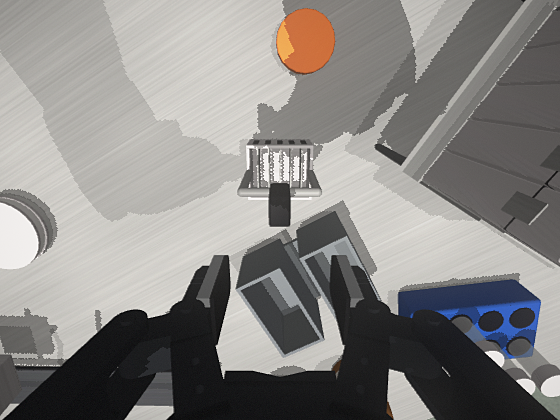

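View pics/s5.png

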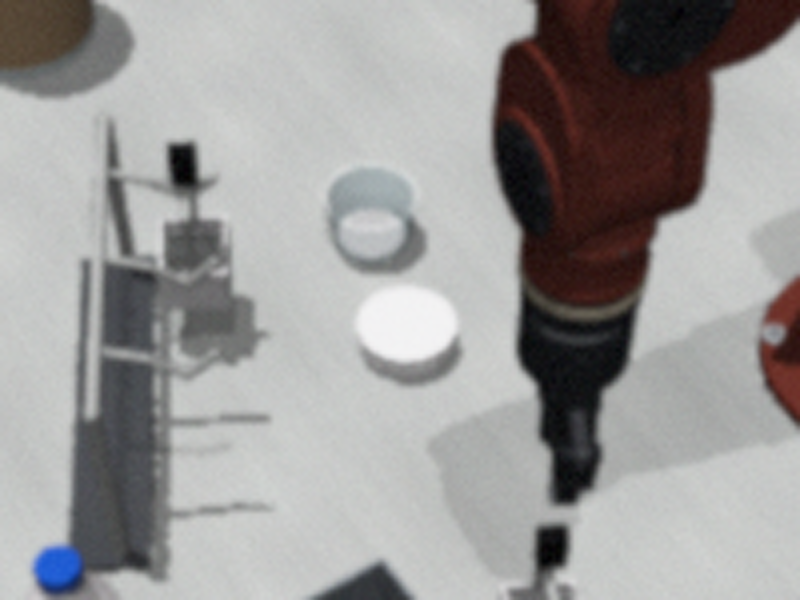

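```bash
python3 -m handwheel '[{"slide":[-0.001,0.054,0],"delta_rot":[0,0,0],"fingers":0.05},{"slide":[-0.001,0.053,0],"delta_rot":[0,0,0],"fingers":0.05},{"slide":[0,0,0],"delta_rot":[0,0,0],"fingers":0.0},{"slide":[0,0,0],"delta_rot":[0,0,0],"fingers":0.0},{"slide":[0,0,0],"delta_rot":[0,0,0],"fingers":0.0},{"slide":[0,0,0],"delta_rot":[0,0,0],"fingers":0.0},{"slide":[0,-0.046,0],"delta_rot":[0,0,0],"fingers":0.0},{"slide":[0,-0.046,0],"delta_rot":[0,0,0],"fingers":0.0}]' 50
python3 - <<'E'
from plan import *
st()
p,r=plan([.514,-.1735,.222],rot(59.5),n=6);plan([.6015,-.2245,.222],rot(59.5),n=3,p0=p,r0=r)
E
```

```text
clock: 9.3
tcp_pos: [0.4531, 0.0668, 0.2239]
tool_rot: [0.684, -0.179, 0.179, -0.684]
contact_force: [0.4, 0.0, -1.1]
opening: 0.0154
t 9.3 tcp [0.4531 0.0668 0.2239] y [-0. -0. -1.] jaw 60.7 q [-0.14 -0.33 -0.32  1.58 -0.    0.37] F [ 0.4  0.  -1.1] open 0.0154
rows 6 dist [ 0.0609 -0.2403 -0.0019] rotvec total [0.   1.15 0.  ] per row [0.   0.19 0.  ]
[[0.0285, 0.0003, -0.0299], [0.0285, 0.0003, -0.0299], [0.0287, 0.0003, -0.0297], [0.0288, 0.0004, -0.0297], [0.0289, 0.0003, -0.0295], [0.0289, 0.0003, -0.0295]]
rows 3 dist [ 0.0875 -0.051   0.    ] rotvec total [0.   0.01 0.  ] per row [0. 0. 0.]
[[0.0338, -0.0, 0.0001], [0.0337, -0.0, 0.0002], [0.0338, -0.0, 0.0001]]
```

```bash
python3 -m handwheel '[{"slide":[0.0285,0,-0.030],"delta_rot":[0,0.2,0],"fingers":0.0},{"slide":[0.0285,0,-0.030],"delta_rot":[0,0.2,0],"fingers":0.0},{"slide":[0.0285,0,-0.030],"delta_rot":[0,0.2,0],"fingers":0.0},{"slide":[0.029,0,-0.030],"delta_rot":[0,0.2,0],"fingers":0.0},{"slide":[0.029,0,-0.0295],"delta_rot":[0,0.2,0],"fingers":0.0},{"slide":[0.029,0,-0.0295],"delta_rot":[0,0.2,0],"fingers":0.0},{"slide":[0,0,0],"delta_rot":[0,0,0],"fingers":0.0},{"slide":[0,0,0],"delta_rot":[0,0,0],"fingers":0.0}]' 50
python3 - <<'E'
from plan import *
st()
im,P=cloud("wrist"); cv2.imwrite("pics/w5.png",im["pixels"][:,:,::-1])
plan([.6015,-.2245,.222],rot(59.5),n=3)
E
```

```text
clock: 10.3
tcp_pos: [0.5138, -0.1742, 0.2227]
tool_rot: [-0.682, 0.186, -0.186, 0.682]
contact_force: [-0.1, 0.9, -0.2]
opening: 0.0149
t 10.3 tcp [ 0.5138 -0.1742  0.2227] y [ 0.  0. -1.] jaw 59.4 q [-0.57 -0.07 -0.1   1.55  0.   -0.03] F [-0.1  0.9 -0.2] open 0.0149
rows 3 dist [ 0.0877 -0.0507 -0.0007] rotvec total [-0.01 -0.02  0.01] per row [-0.   -0.01  0.  ]
[[0.0338, 0.0002, 0.0003], [0.0337, 0.0003, 0.0002], [0.0338, 0.0002, 0.0003]]
```

View pics/w5.png

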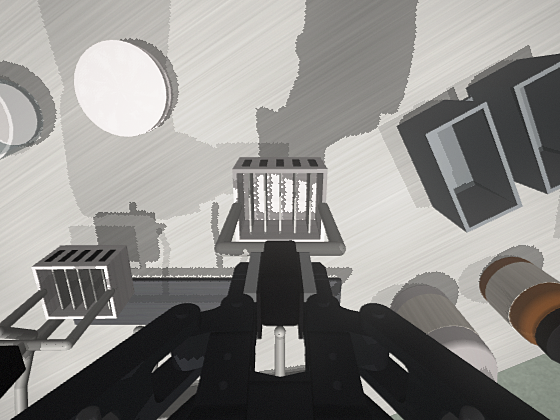

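```bash
python3 -m handwheel '[{"slide":[0.034,0,0],"delta_rot":[0,0,0],"fingers":0.0},{"slide":[0.034,0,0],"delta_rot":[0,0,0],"fingers":0.0},{"slide":[0.034,0,0],"delta_rot":[0,0,0],"fingers":0.0},{"slide":[0,0.015,0],"delta_rot":[0,0,0],"fingers":0.0},{"slide":[0,0.014,0],"delta_rot":[0,0,0],"fingers":0.0},{"slide":[0,0.008,0],"delta_rot":[0,0,0],"fingers":0.0},{"slide":[0,0,0],"delta_rot":[0,0,0],"fingers":0.0}]' 50
python3 -m handwheel '[{"slide":[0,0.002,0],"delta_rot":[0,0,0],"fingers":0.0},{"slide":[0,0.001,0],"delta_rot":[0,0,0],"fingers":0.0}]' 50
python3 - <<'E'
from plan import *
st()
im,P=cloud("wrist"); cv2.imwrite("pics/w6.png",im["pixels"][:,:,::-1])
E
```

```text
clock: 11.22
tcp_pos: [0.6016, -0.2258, 0.1857]
tool_rot: [0.682, -0.186, 0.187, -0.682]
contact_force: [1.3, 0.5, -0.1]
opening: 0.015
clock: 11.48
tcp_pos: [0.6019, -0.2261, 0.185]
tool_rot: [0.682, -0.185, 0.187, -0.682]
contact_force: [-3.4, 2.9, 16.3]
opening: 0.0153
t 11.47 tcp [ 0.6019 -0.2261  0.185 ] y [ 0.003 -0.001 -1.   ] jaw 59.5 q [-0.56  0.23  0.15  1.49  0.   -0.03] F [-3.4  2.9 16.3] open 0.0153
```

View pics/w6.png

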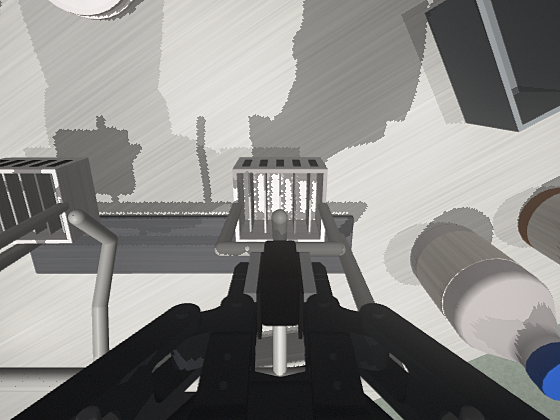

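```bash
python3 -m handwheel '[{"slide":[0,-0.002,0],"delta_rot":[0,0,0],"fingers":0.03},{"slide":[0,0,0],"delta_rot":[0,0,0],"fingers":0.05},{"slide":[0,0,0],"delta_rot":[0,0,0],"fingers":0.05},{"slide":[0,-0.035,0],"delta_rot":[0,0,0],"fingers":0.05},{"slide":[0,-0.055,0],"delta_rot":[0,0,0],"fingers":0.05},{"slide":[0,-0.010,0],"delta_rot":[0,0,0],"fingers":0.05}]' 50
python3 - <<'E'
from plan import *
st()
im,P=cloud("scene"); crop(im,180,80,380,230,4,"pics/s6.png"); cv2.imwrite("pics/s6f.png",im["pixels"][:,:,::-1])
X=np.array([.874,.486]); B=np.array([.5612,.2835]); t=B+X*.080
print(t); p,r=plan([t[0],t[1],.28],rot(29.1),n=10); plan([t[0],t[1],.185],rot(29.1),p0=p,r0=r)
E
```

```text
clock: 12.28
tcp_pos: [0.6027, -0.2269, 0.2886]
tool_rot: [0.683, -0.184, 0.188, -0.681]
contact_force: [0.1, 0.1, 0.4]
opening: 0.0499
t 12.28 tcp [ 0.6027 -0.2269  0.2886] y [ 0.005 -0.003 -1.   ] jaw 59.4 q [-0.56  0.26  0.38  1.68 -0.   -0.03] F [0.1 0.1 0.4] open 0.0499
[0.63112 0.32238]
rows 10 dist [ 0.0286  0.5492 -0.0077] rotvec total [-0.06 30.34  0.26] per row [-0.01  3.03  0.03]
[[-0.0255, 0.0006, 0.0487], [-0.028, 0.0007, 0.0474], [-0.0304, 0.0006, 0.0458], [-0.0329, 0.0007, 0.0441], [-0.0351, 0.0007, 0.0423], [-0.0373, 0.0007, 0.0404], [-0.0394, 0.0007, 0.0384], [-0.0414, 0.0007, 0.0362], [-0.0432, 0.0007, 0.034], [-0.045, 0.0008, 0.0317]]
rows 2 dist [-0.    -0.    -0.095] rotvec total [ 0.05  0.04 -0.02] per row [ 0.03  0.02 -0.01]
[[0.0, 0.0475, 0.0], [0.0001, 0.0475, 0.0]]
```

View pics/s6.png

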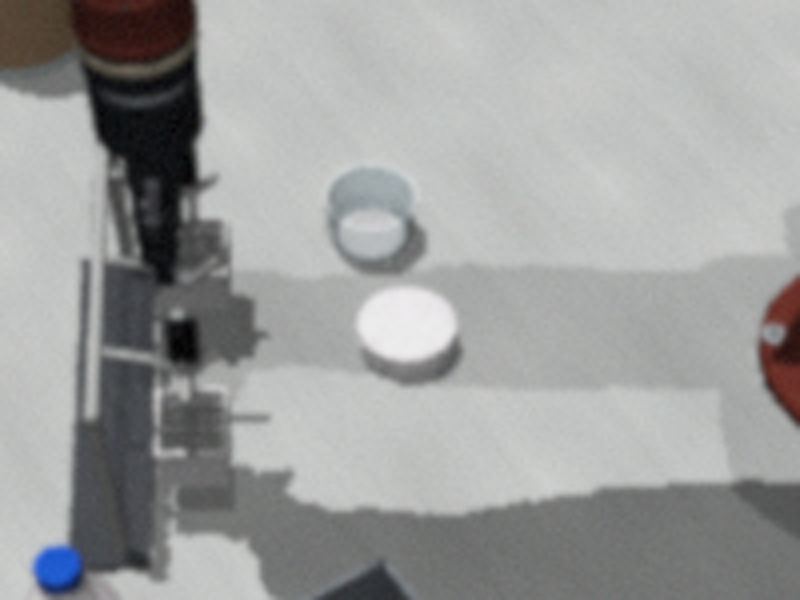

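```bash
python3 -m handwheel '[{"slide":[-0.0255,0,0.049],"delta_rot":[0,3,0],"fingers":0},{"slide":[-0.028,0,0.047],"delta_rot":[0,3,0],"fingers":0},{"slide":[-0.030,0,0.046],"delta_rot":[0,3,0],"fingers":0},{"slide":[-0.033,0,0.044],"delta_rot":[0,3,0],"fingers":0},{"slide":[-0.035,0,0.042],"delta_rot":[0,3,0],"fingers":0},{"slide":[-0.037,0,0.0405],"delta_rot":[0,3,0],"fingers":0},{"slide":[-0.0395,0,0.0385],"delta_rot":[0,3,0],"fingers":0},{"slide":[-0.0415,0,0.036],"delta_rot":[0,3,0],"fingers":0}]' 50
python3 -m handwheel '[{"slide":[-0.043,0,0.034],"delta_rot":[0,3,0],"fingers":0},{"slide":[-0.045,0,0.032],"delta_rot":[0,3,0],"fingers":0},{"slide":[0,0,0],"delta_rot":[0,0,0],"fingers":0},{"slide":[0,0,0],"delta_rot":[0,0,0],"fingers":0}]' 50
python3 - <<'E'
from plan import *
st()
im,P=cloud("wrist"); cv2.imwrite("pics/w7.png",im["pixels"][:,:,::-1])
plan([.6311,.3224,.185],rot(29.1))
E
```

```text
clock: 13.32
tcp_pos: [0.6232, 0.2144, 0.2823]
tool_rot: [0.629, -0.325, 0.324, -0.628]
contact_force: [0.1, -0.0, 0.4]
opening: -0.0004
clock: 13.82
tcp_pos: [0.6291, 0.3224, 0.2826]
tool_rot: [0.611, -0.357, 0.356, -0.61]
contact_force: [-0.2, -0.7, -0.6]
opening: -0.0001
t 13.82 tcp [0.6291 0.3224 0.2826] y [-0.002 -0.001 -1.   ] jaw 29.5 q [ 0.29  0.49  0.65  1.73 -0.    1.35] F [-0.2 -0.7 -0.6] open -0.0001
rows 2 dist [ 0.0017  0.0006 -0.0983] rotvec total [0.09 0.33 0.  ] per row [0.04 0.17 0.  ]
[[0.0001, 0.0491, 0.001], [0.0002, 0.0492, 0.0009]]
```

View pics/w7.png

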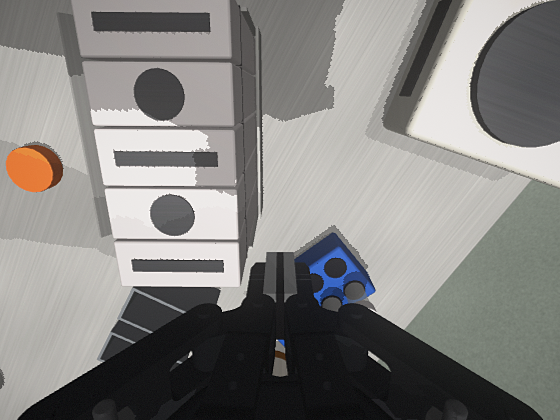

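```bash
python3 - <<'E'
from plan import *
im,P=cloud("wrist"); s=read_state()
X=np.array([.874,.486]); Y=np.array([-.486,.874]);C=np.array([.541,.3195])
for u,v in [(173,215),(160,95),(177,266),(165,158),(240,240),(240,285),(237,160)]:
    a=P[v,u]; d=a[:2]-C; print((u,v),a.round(4),"rack xy",(d@X).round(4),(d@Y).round(4))
d=s["tcp_pos"][:2]-C; print("tcp",d@X,d@Y)
# project point on descended TCP
T=np.array(im["tool_from_camera"]); c=T[:3,:3].T@(np.array([0,.1,0])-T[:3,3]); print((im["K"]@c)[:2]/c[2])
E
```

```text
(173, 215) [0.5628 0.2834 0.2085] rack xy 0.0016 -0.0421
(160, 95) [nan nan nan] rack xy nan nan
(177, 266) [0.5821 0.2458 0.208 ] rack xy 0.0001 -0.0844
(165, 158) [0.5417 0.3196 0.2091] rack xy 0.0007 -0.0003
(240, 240) [0.6154 0.2845 0.1984] rack xy 0.0481 -0.0667
(240, 285) [ 6.736e-01  1.191e-01 -6.000e-04] rack xy 0.0185 -0.2396
(237, 160) [0.5849 0.3401 0.1998] rack xy 0.0483 -0.0033
tcp 0.0783280833011685 -0.041367985912985225
[278.88577301 203.30636648]
```

```bash
python3 -m handwheel '[{"slide":[0,0.043,0.001],"delta_rot":[0,0,0],"fingers":0},{"slide":[0,0.043,0.001],"delta_rot":[0,0,0],"fingers":0},{"slide":[0,0,0],"delta_rot":[0,0,0],"fingers":0},{"slide":[0,0,-0.010],"delta_rot":[0,0,0],"fingers":0},{"slide":[0,-0.002,-0.010],"delta_rot":[0,0,0],"fingers":0},{"slide":[0,-0.004,-0.012],"delta_rot":[0,0,0],"fingers":0}]' 50
python3 - <<'E'
from plan import *
st()
im,P=cloud("top"); crop(im,50,130,250,280,4,"pics/t1.png")
E
```

```text
clock: 14.68
tcp_pos: [0.6037, 0.3073, 0.2066]
tool_rot: [-0.61, 0.356, -0.357, 0.611]
contact_force: [1.4, 0.7, 1.2]
opening: 0.0002
t 14.68 tcp [0.6037 0.3073 0.2066] y [ 0.003  0.001 -1.   ] jaw 29.4 q [ 0.28  0.34  0.32  1.55 -0.    1.34] F [1.4 0.7 1.2] open 0.0002
```

View pics/t1.png

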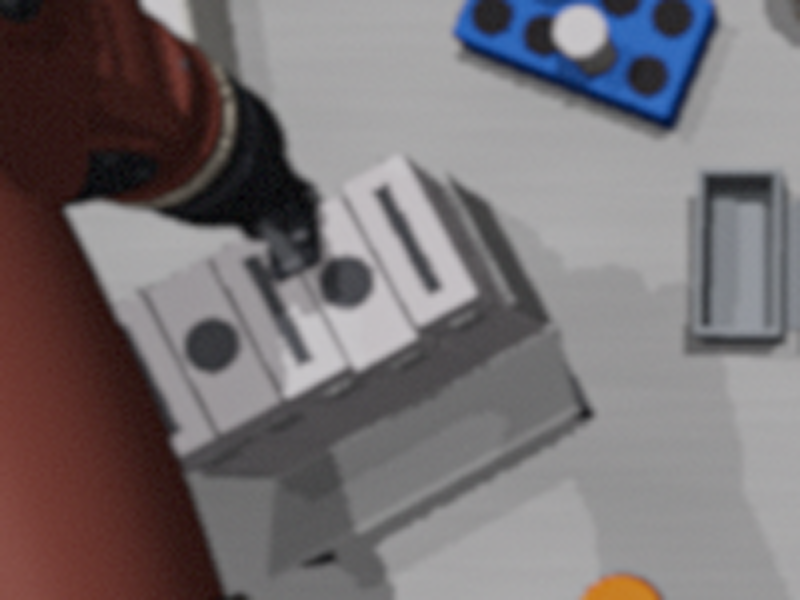

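```bash
python3 -m handwheel '[{"slide":[0,0.006,0],"delta_rot":[0,0,0],"fingers":0},{"slide":[0,0.002,-0.004],"delta_rot":[0,0,0],"fingers":0},{"slide":[0,-0.001,-0.010],"delta_rot":[0,0,0],"fingers":0},{"slide":[0,0,0],"delta_rot":[0,0,0],"fingers":0}]' 50
python3 - <<'E'
from plan import *
st()
im,P=cloud("top"); crop(im,50,130,250,280,4,"pics/t2.png")
im,P=cloud("scene"); crop(im,270,220,430,350,5,"pics/s7.png")
E
```

```text
clock: 15.22
tcp_pos: [0.5972, 0.303, 0.2066]
tool_rot: [-0.605, 0.352, -0.361, 0.616]
contact_force: [12.1, 7.1, 31.7]
opening: 0.0004
t 15.22 tcp [0.5972 0.303  0.2066] y [ 0.019  0.007 -1.   ] jaw 29.4 q [0.27 0.29 0.26 1.52 0.   1.33] F [12.1  7.1 31.7] open 0.0004
```

View pics/t2.png

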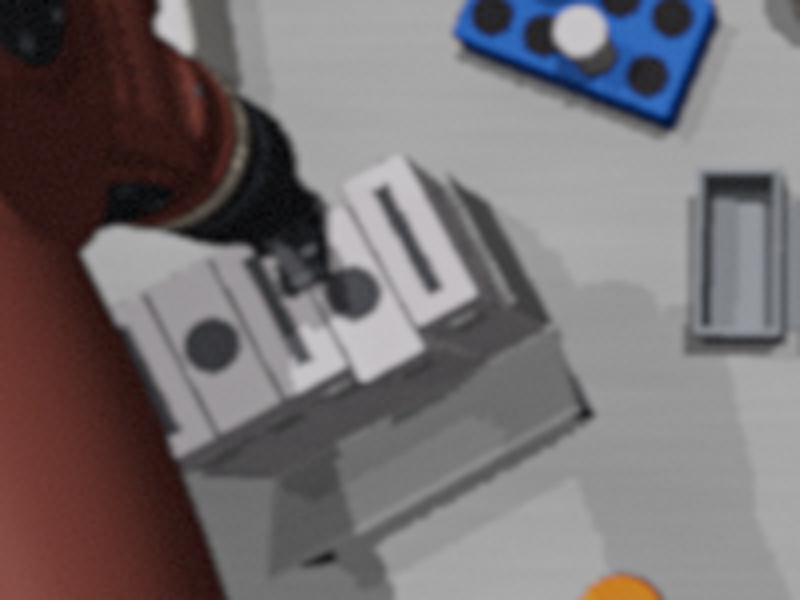

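View pics/s7.png

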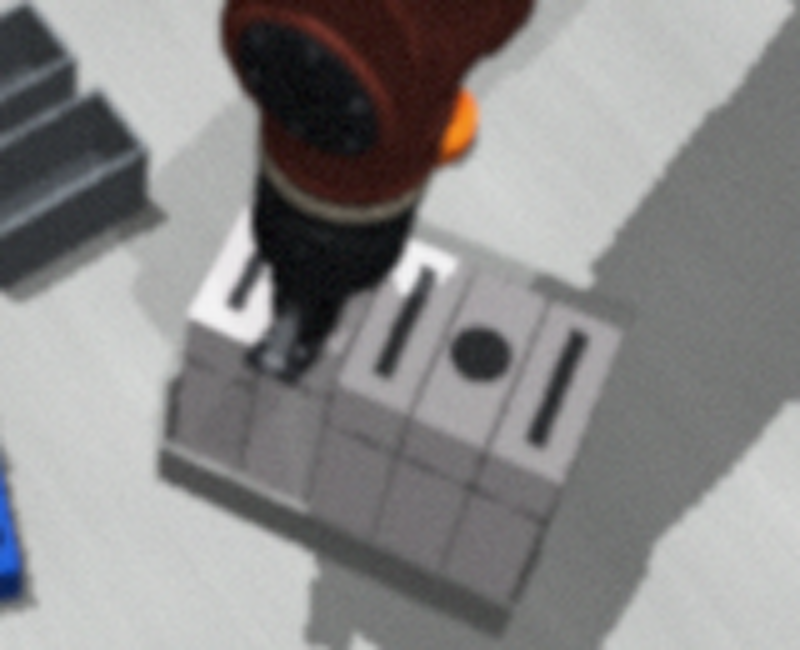

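```bash
python3 -m handwheel '[{"slide":[0,-0.008,0.004],"delta_rot":[0,0,0],"fingers":0},{"slide":[0,-0.002,0.015],"delta_rot":[0,0,0],"fingers":0},{"slide":[0,0,0.016],"delta_rot":[0,0,0],"fingers":0},{"slide":[0,0,0],"delta_rot":[0,0,0],"fingers":0},{"slide":[0,0,0],"delta_rot":[0,0,0],"fingers":0}]' 50
python3 - <<'E'
from plan import *
st()
im,P=cloud("wrist"); cv2.imwrite("pics/w8.png",im["pixels"][:,:,::-1])
im,P=cloud("top"); crop(im,50,130,250,280,4,"pics/t3.png")
C=np.array([.541,.3195]); d=read_state()["tcp_pos"][:2]-C; print(d@[.874,.486],d@[-.486,.874])
E
```

```text
clock: 15.95
tcp_pos: [0.6213, 0.3179, 0.2069]
tool_rot: [0.611, -0.357, 0.356, -0.61]
contact_force: [-0.9, 0.0, 0.4]
opening: -0.0001
t 15.95 tcp [0.6213 0.3179 0.2069] y [-0.001 -0.    -1.   ] jaw 29.4 q [ 0.29  0.41  0.41  1.57 -0.    1.34] F [-0.9  0.   0.4] open -0.0001
0.06938565465264043 -0.04036511792730581
```

View pics/w8.png

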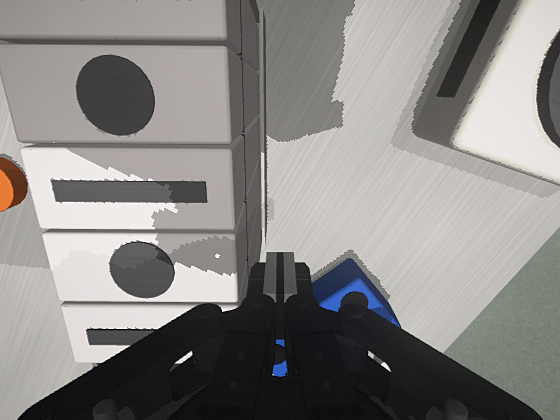

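View pics/t3.png

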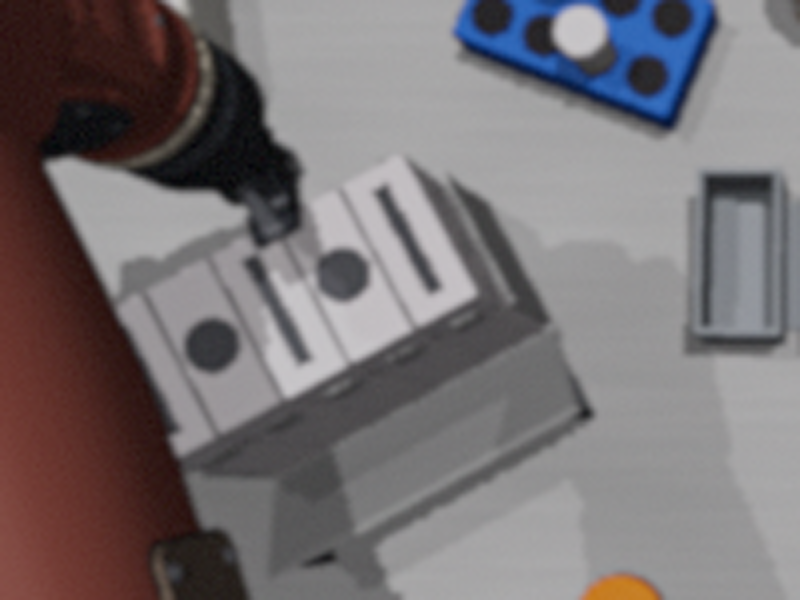

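```bash
python3 -m handwheel '[{"slide":[0,0.010,0.006],"delta_rot":[0,0,0],"fingers":0},{"slide":[0,0.009,0],"delta_rot":[0,0,0],"fingers":0},{"slide":[0,0,0],"delta_rot":[0,0,0],"fingers":0},{"slide":[0,0,-0.013],"delta_rot":[0,0,0],"fingers":0},{"slide":[0,-0.008,-0.016],"delta_rot":[0,0,0],"fingers":0},{"slide":[0,0,0],"delta_rot":[0,0,0],"fingers":0}]' 50
python3 - <<'E'
from plan import *
st()
im,P=cloud("wrist"); cv2.imwrite("pics/w9.png",im["pixels"][:,:,::-1])
C=np.array([.541,.3195]); d=read_state()["tcp_pos"][:2]-C; print(d@[.874,.486],d@[-.486,.874])
E
```

```text
clock: 16.8
tcp_pos: [0.6016, 0.3068, 0.1974]
tool_rot: [-0.61, 0.356, -0.357, 0.611]
contact_force: [1.4, 0.9, 0.9]
opening: -0.0003
t 16.8 tcp [0.6016 0.3068 0.1974] y [ 0.002  0.    -1.   ] jaw 29.4 q [ 0.28  0.33  0.3   1.53 -0.    1.34] F [1.4 0.9 0.9] open -0.0003
0.04723632583874558 -0.04059365466651124
```

View pics/w9.png

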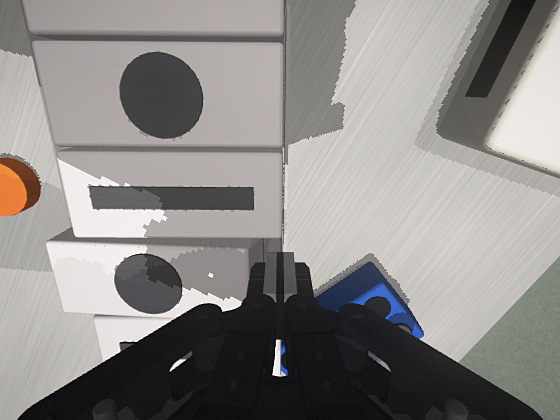

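Finger behind the box, tilting begins with ~1.5 N. Continue.

```bash
python3 -m handwheel '[{"slide":[0,-0.007,-0.017],"delta_rot":[0,0,0],"fingers":0},{"slide":[0,-0.005,-0.017],"delta_rot":[0,0,0],"fingers":0},{"slide":[0,-0.004,-0.017],"delta_rot":[0,0,0],"fingers":0}]' 50
python3 -m handwheel '[{"slide":[0,-0.002,-0.015],"delta_rot":[0,0,0],"fingers":0},{"slide":[0,0,-0.015],"delta_rot":[0,0,0],"fingers":0},{"slide":[0,0,0],"delta_rot":[0,0,0],"fingers":0},{"slide":[0,0,0],"delta_rot":[0,0,0],"fingers":0}]' 50
python3 - <<'E'
from plan import *
st()
im,P=cloud("wrist"); cv2.imwrite("pics/w10.png",im["pixels"][:,:,::-1])
C=np.array([.541,.3195]); d=read_state()["tcp_pos"][:2]-C; print(d@[.874,.486],d@[-.486,.874])
E
```

```text
clock: 17.23
tcp_pos: [0.5572, 0.2817, 0.2121]
tool_rot: [0.611, -0.356, 0.357, -0.611]
contact_force: [0.3, -0.3, 0.0]
opening: -0.0
clock: 17.73
tcp_pos: [0.5316, 0.2672, 0.2141]
tool_rot: [-0.611, 0.356, -0.357, 0.611]
contact_force: [-0.3, 1.0, -0.8]
opening: 0.0
t 17.73 tcp [0.5316 0.2672 0.2141] y [ 0.  0. -1.] jaw 29.4 q [ 0.25  0.09  0.05  1.53 -0.    1.3 ] F [-0.3  1.  -0.8] open 0.0
-0.033580249671627475 -0.041127809903387096
```

View pics/w10.png

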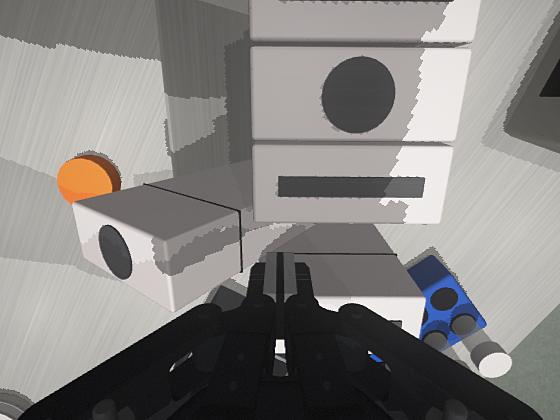

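```bash
python3 -m handwheel '[{"slide":[0,-0.05,0],"delta_rot":[0,-10,0],"fingers":0.0},{"slide":[0,-0.05,0],"delta_rot":[0,-10,0],"fingers":0.03},{"slide":[0,-0.02,0],"delta_rot":[0,-10,0],"fingers":0.0854},{"slide":[0,0,0],"delta_rot":[0,-10,0],"fingers":0.0854},{"slide":[0,0,0],"delta_rot":[0,-10,0],"fingers":0.0854},{"slide":[0,0,0],"delta_rot":[0,-10,0],"fingers":0.0854},{"slide":[0,0,0],"delta_rot":[0,-10,0],"fingers":0.0854},{"slide":[0,0,0],"delta_rot":[0,-10,0],"fingers":0.0854}]' 50
python3 - <<'E'
from plan import *
from geo import clus,rect
st()
w,W=cloud("wrist"); cv2.imwrite("pics/w11.png",w["pixels"][:,:,::-1])
t,T=cloud("top"); crop(t,50,130,250,280,4,"pics/t4.png")
s,S=cloud("scene"); crop(s,270,220,430,350,5,"pics/s8.png")
C=np.array([.541,.3195]); M=np.array([[.874,.486],[-.486,.874]])
for nm,Q in(("w",W),("t",T),("s",S)):
    q=Q[np.isfinite(Q[...,2])]; xy=(q[:,:2]-C)@M.T
    m=(xy[:,0]<-.05)&(xy[:,0]>-.22)&(abs(xy[:,1]+.042)<.06)&(q[:,2]>.10)&(q[:,2]<.26)
    a=np.c_[xy[m],q[m,2]]; print(nm,m.sum(),"y range",np.percentile(a[:,1],[1,99]).round(4),"x",np.percentile(a[:,0],[1,99]).round(4),"z",np.percentile(a[:,2],[1,99]).round(4)); np.save(f"tb_{nm}.npy",a)
E
```

```text
clock: 18.77
tcp_pos: [0.5316, 0.2672, 0.3339]
tool_rot: [0.697, 0.121, -0.122, -0.697]
contact_force: [-0.6, -1.1, 0.2]
opening: 0.0855
t 18.77 tcp [0.5316 0.2672 0.3339] y [-0. -0. -1.] jaw 109.8 q [ 0.25  0.14  0.33  1.76 -0.   -0.1 ] F [-0.6 -1.1  0.2] open 0.0855
w 6543 y range [-0.0903  0.0071] x [-0.1602 -0.0524] z [0.1015 0.2233]
t 1193 y range [-0.0893  0.0051] x [-0.1611 -0.0519] z [0.102  0.2235]
s 622 y range [-0.0966  0.0123] x [-0.1598 -0.0512] z [0.1008 0.2253]
```

View pics/w11.png

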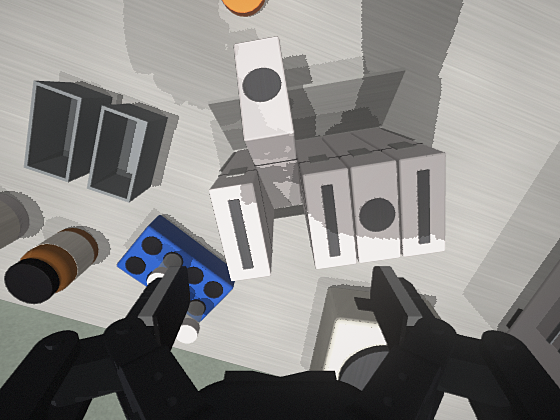

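View pics/t4.png

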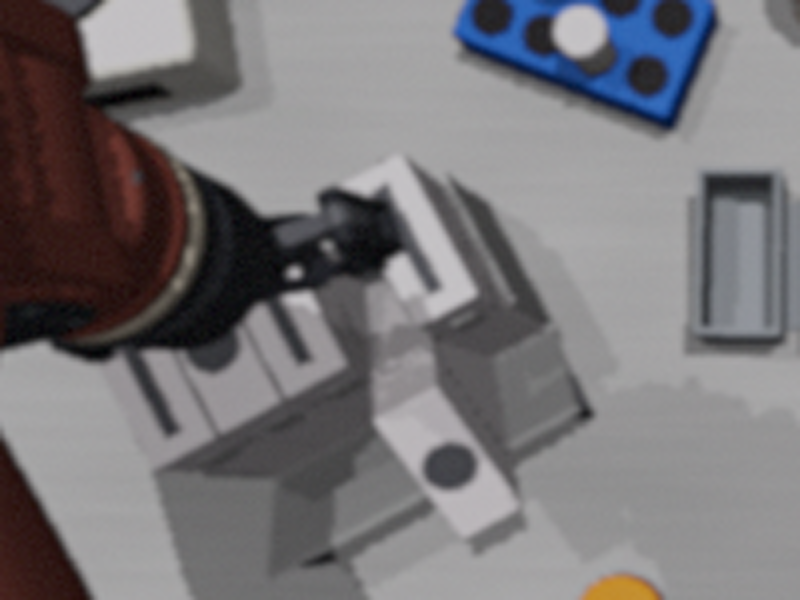

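View pics/s8.png

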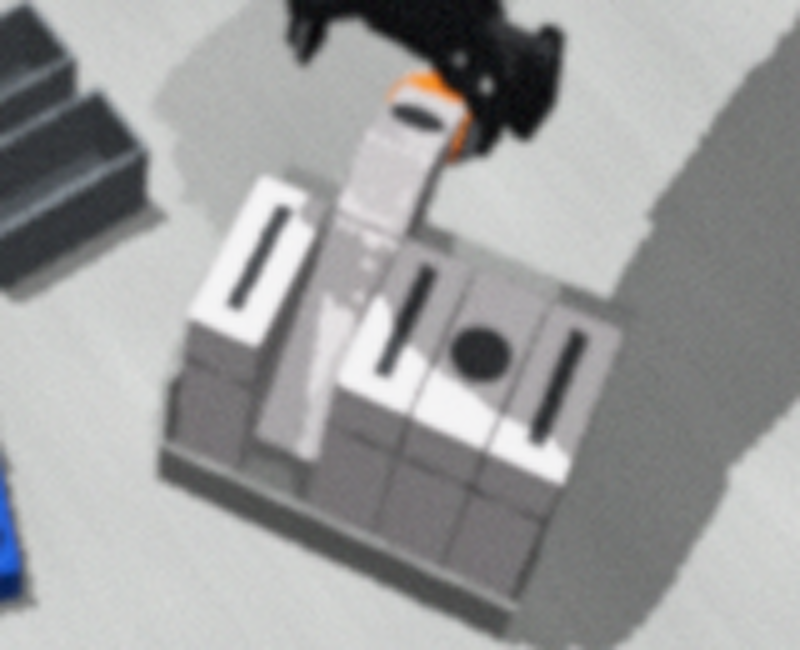

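```bash
python3 - <<'E'
from plan import *
for n in "wts":
    a=np.load(f"tb_{n}.npy"); m=a[:,2]>.175; b=a[m]
    # box coords: pivot (-.048,.008)
    th=np.radians(35); u=(b[:,0]+.048)*np.cos(th)+(b[:,2]-.008)*np.sin(th); s=-(b[:,0]+.048)*np.sin(th)+(b[:,2]-.008)*np.cos(th)
    top=s>.19; print(n,m.sum(),"y pct",np.percentile(b[top,1],[2,50,98]).round(4),"top s",np.median(s[top]).round(4),"u range",np.percentile(u[top],[1,99]).round(4), "tilt fit",np.degrees(np.arctan(np.polyfit(b[top,0],b[top,2],1)[0])))
X=np.array([.874,.486,0]);Y=np.array([-.486,.874,0]);Z=np.array([0,0,1]);C=np.array([.541,.3195,0]);th=np.radians(35)
def pt(u,s,y): return C+X*(-.048+u*np.cos(th)-s*np.sin(th))+Y*y+Z*(.008+u*np.sin(th)+s*np.cos(th))
for k in(1,-1):
    r=rot(119.1,35*k); print(k,r.as_matrix()[:,1])
for s in (.149,.30): print(s,pt(.0475,s,-.042))
E
```

```text
w 5695 y pct [-0.0612 -0.0421 -0.0232] top s 0.198 u range [0.0106 0.0935] tilt fit 34.706401375581216
t 862 y pct [-0.0616 -0.0428 -0.0229] top s 0.1988 u range [0.009  0.0934] tilt fit 34.13468986765873
s 493 y pct [-0.06   -0.0405 -0.0214] top s 0.1993 u range [0.0097 0.0964] tilt fit 32.63279720094227
1 [-0.50117516 -0.27895051 -0.81915204]
-1 [ 0.50117516  0.27895051 -0.81915204]
0.149 [0.47877253 0.23683916 0.15729854]
0.3 [0.40307536 0.19474668 0.28099049]
```

```bash
python3 - <<'E'
from plan import *
X=np.array([.874,.486,0]);Y=np.array([-.486,.874,0]);Z=np.array([0,0,1]);C=np.array([.541,.3195,0]);th=np.radians(35)
def pt(u,s,y): return C+X*(-.048+u*np.cos(th)-s*np.sin(th))+Y*y+Z*(.008+u*np.sin(th)+s*np.cos(th))
print(pt(.0475,.29,-.042))
p,r=plan(pt(.0475,.29,-.042)+[0,0,.03],rot(119.1,-35),n=6)
E
```

```text
[0.40808841 0.19753426 0.27279897]
rows 6 dist [-0.1233 -0.0697 -0.0312] rotvec total [  3.    -9.51 -34.93] per row [ 0.5  -1.59 -5.82]
[[-0.0232, 0.0052, -0.0042], [-0.0238, 0.0028, -0.0035], [-0.024, 0.0003, -0.0029], [-0.024, -0.0021, -0.0023], [-0.0236, -0.0046, -0.0015], [-0.0232, -0.007, -0.0009]]
```

```bash
python3 -m handwheel '[{"slide":[-0.023,0.005,-0.004],"delta_rot":[0.5,-1.6,-5.8],"fingers":0.08},{"slide":[-0.024,0.003,-0.0035],"delta_rot":[0.5,-1.6,-5.8],"fingers":0.08},{"slide":[-0.024,0,-0.003],"delta_rot":[0.5,-1.6,-5.8],"fingers":0.08},{"slide":[-0.024,-0.002,-0.002],"delta_rot":[0.5,-1.6,-5.8],"fingers":0.08},{"slide":[-0.0235,-0.0045,-0.0015],"delta_rot":[0.5,-1.6,-5.8],"fingers":0.08},{"slide":[-0.023,-0.007,-0.001],"delta_rot":[0.5,-1.6,-5.9],"fingers":0.08},{"slide":[0,0,0],"delta_rot":[0,0,0],"fingers":0.08},{"slide":[0,0,0],"delta_rot":[0,0,0],"fingers":0.08}]' 50
python3 - <<'E'
from plan import *
X=np.array([.874,.486,0]);Y=np.array([-.486,.874,0]);Z=np.array([0,0,1]);C=np.array([.541,.3195,0]);th=np.radians(35)
def pt(u,s,y): return C+X*(-.048+u*np.cos(th)-s*np.sin(th))+Y*y+Z*(.008+u*np.sin(th)+s*np.cos(th))
st()
p,r=plan(pt(.0475,.27,-.042),rot(119.1,-35),n=2)
plan(pt(.0475,.149,-.042),rot(119.1,-35),p0=p,r0=r)
w,W=cloud("wrist"); cv2.imwrite("pics/w12.png",w["pixels"][:,:,::-1])
E
```

```text
clock: 19.92
tcp_pos: [0.4551, 0.2152, 0.3257]
tool_rot: [-0.611, -0.344, -0.005, 0.713]
contact_force: [-0.6, -0.2, 0.3]
opening: 0.0799
t 19.93 tcp [0.4551 0.2152 0.3257] y [ 0.428  0.253 -0.868] jaw 119.0 q [ 0.03 -0.84 -0.57  1.38  0.24 -0.42] F [-0.6 -0.2  0.3] open 0.0799
rows 2 dist [-0.037  -0.0121 -0.0693] rotvec total [-0.73 -0.62 -5.21] per row [-0.37 -0.31 -2.6 ]
[[-0.0338, 0.0206, 0.0031], [-0.0347, 0.0191, 0.0034]]
rows 3 dist [ 0.0606  0.0337 -0.0991] rotvec total [ 0.01  0.   -0.01] per row [ 0.  0. -0.]
[[-0.0, 0.0403, -0.0], [-0.0, 0.0403, -0.0], [-0.0, 0.0404, -0.0]]
```

View pics/w12.png

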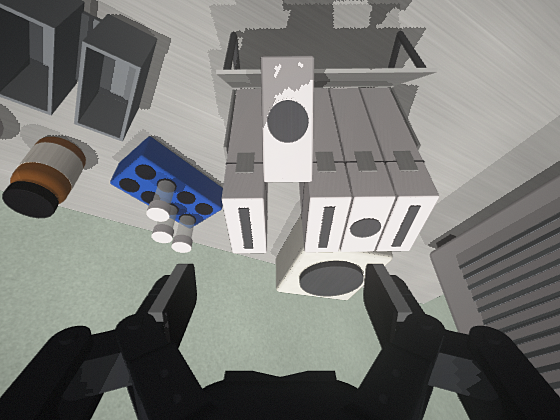

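```bash
python3 - <<'E'
from plan import *
X=np.array([.874,.486,0]);Y=np.array([-.486,.874,0]);Z=np.array([0,0,1]);C=np.array([.541,.3195,0]);th=np.radians(35)
def pt(u,s,y): return C+X*(-.048+u*np.cos(th)-s*np.sin(th))+Y*y+Z*(.008+u*np.sin(th)+s*np.cos(th))
p,r=plan(pt(.0475,.20,-.042),rot(119.1,-35),n=4)
plan(pt(.0475,.149,-.042),rot(119.1,-35),p0=p,r0=r,n=2)
E
```

```text
rows 4 dist [-0.0019  0.0072 -0.1266] rotvec total [-0.76 -0.57 -5.2 ] per row [-0.19 -0.14 -1.3 ]
[[-0.0153, 0.0277, 0.0013], [-0.016, 0.0274, 0.0014], [-0.0166, 0.027, 0.0015], [-0.0171, 0.0266, 0.0017]]
rows 2 dist [ 0.0255  0.0142 -0.0418] rotvec total [ 0.01 -0.01 -0.  ] per row [ 0. -0. -0.]
[[-0.0, 0.0255, 0.0], [-0.0, 0.0255, 0.0]]
```

```bash
python3 -m handwheel '[{"slide":[-0.015,0.028,0.001],"delta_rot":[-0.2,-0.1,-1.3],"fingers":0.08},{"slide":[-0.016,0.0275,0.0015],"delta_rot":[-0.2,-0.1,-1.3],"fingers":0.08},{"slide":[-0.0165,0.027,0.0015],"delta_rot":[-0.2,-0.1,-1.3],"fingers":0.08},{"slide":[-0.017,0.0265,0.0015],"delta_rot":[-0.2,-0.1,-1.3],"fingers":0.08},{"slide":[0,0,0],"delta_rot":[0,0,0],"fingers":0.08},{"slide":[0,0,0],"delta_rot":[0,0,0],"fingers":0.08}]' 50
python3 - <<'E'
from plan import *
X=np.array([.874,.486,0]);Y=np.array([-.486,.874,0]);Z=np.array([0,0,1]);C=np.array([.541,.3195,0]);th=np.radians(35)
def pt(u,s,y): return C+X*(-.048+u*np.cos(th)-s*np.sin(th))+Y*y+Z*(.008+u*np.sin(th)+s*np.cos(th))
st()
p,r=plan(pt(.0475,.149,-.042),rot(119.1,-35))
w,W=cloud("wrist"); cv2.imwrite("pics/w13.png",w["pixels"][:,:,::-1])
E
```

```text
clock: 20.72
tcp_pos: [0.4945, 0.2366, 0.2092]
tool_rot: [-0.604, -0.36, -0.017, 0.711]
contact_force: [-0.4, 0.4, 0.1]
opening: 0.0798
t 20.73 tcp [0.4945 0.2366 0.2092] y [ 0.459  0.27  -0.846] jaw 119.4 q [ 0.07 -0.84 -0.8   1.09  0.24 -0.38] F [-0.4  0.4  0.1] open 0.0798
rows 1 dist [-0.0158  0.0002 -0.0519] rotvec total [-0.72 -0.08 -2.83] per row [-0.72 -0.08 -2.83]
[[-0.0392, 0.0368, 0.0073]]
```

View pics/w13.png

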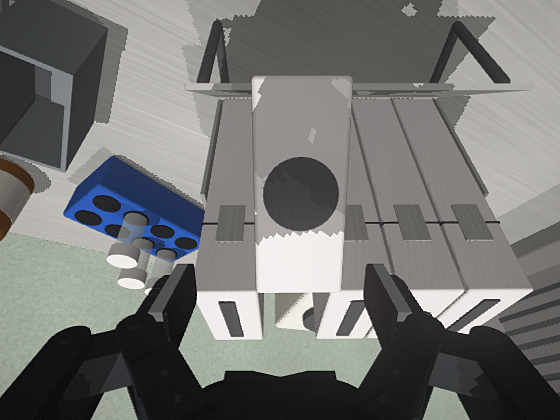

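```bash
cat >> plan.py <<'E'
X=np.array([.874,.486,0]);Y=np.array([-.486,.874,0]);Z=np.array([0,0,1]);C=np.array([.541,.3195,0]);th=np.radians(35)
def pt(u,s,y): return C+X*(-.048+u*np.cos(th)-s*np.sin(th))+Y*y+Z*(.008+u*np.sin(th)+s*np.cos(th))
E
python3 - <<'E'
from plan import *
r=rot(119.1,-18); ty=r.as_matrix()[:,1]; G=pt(.0475,.173,-.042); print(G,ty)
p,rr=plan(G-ty*.035,r,n=4)
plan(G+ty*.019,r,p0=p,r0=rr,n=2)
E
```

```text
[0.46674119 0.23014897 0.17695818] [ 0.27001047  0.1502859  -0.95105652]
rows 4 dist [-0.0375 -0.0117  0.0006] rotvec total [-0.71  0.03 14.21] per row [-0.18  0.01  3.55]
[[-0.0081, -0.0052, 0.0021], [-0.0083, -0.0047, 0.002], [-0.0087, -0.0042, 0.0021], [-0.0089, -0.0037, 0.002]]
rows 2 dist [ 0.0146  0.0081 -0.0514] rotvec total [ 0.01 -0.01  0.01] per row [ 0.01 -0.01  0.  ]
[[0.0, 0.027, -0.0], [0.0, 0.027, -0.0]]
```

```bash
python3 -m handwheel '[{"slide":[-0.008,-0.005,0.002],"delta_rot":[-0.2,0,3.5],"fingers":0.08},{"slide":[-0.008,-0.005,0.002],"delta_rot":[-0.2,0,3.5],"fingers":0.08},{"slide":[-0.009,-0.004,0.002],"delta_rot":[-0.2,0,3.6],"fingers":0.08},{"slide":[-0.009,-0.004,0.002],"delta_rot":[-0.1,0,3.6],"fingers":0.08},{"slide":[0,0,0],"delta_rot":[0,0,0],"fingers":0.08},{"slide":[0,0,0],"delta_rot":[0,0,0],"fingers":0.08}]' 50
python3 - <<'E'
from plan import *
st()
r=rot(119.1,-18); ty=r.as_matrix()[:,1]; G=pt(.0475,.173,-.042)
plan(G+ty*.019,r,n=3)
E
```

```text
clock: 21.52
tcp_pos: [0.4573, 0.2246, 0.209]
tool_rot: [-0.648, -0.283, 0.068, 0.704]
contact_force: [-0.6, 0.5, 0.8]
opening: 0.0799
t 21.52 tcp [0.4573 0.2246 0.209 ] y [ 0.27   0.151 -0.951] jaw 119.1 q [ 0.13 -0.61 -0.59  1.3   0.12 -0.36] F [-0.6  0.5  0.8] open 0.0799
rows 3 dist [ 0.0145  0.0084 -0.0501] rotvec total [-0.04  0.01  0.01] per row [-0.01  0.    0.  ]
[[0.0002, 0.0176, 0.0001], [0.0001, 0.0176, 0.0], [0.0002, 0.0176, 0.0001]]
```

```bash
python3 -m handwheel '[{"slide":[0,0.018,0],"delta_rot":[0,0,0],"fingers":0.08},{"slide":[0,0.018,0],"delta_rot":[0,0,0],"fingers":0.08},{"slide":[0,0.017,0],"delta_rot":[0,0,0],"fingers":0.08},{"slide":[0,0,0],"delta_rot":[0,0,0],"fingers":0.08}]' 80
python3 - <<'E'
from plan import *
st()
w,W=cloud("wrist"); cv2.imwrite("pics/w14.png",w["pixels"][:,:,::-1])
E
python3 -m handwheel '[{"slide":[0,0,0],"delta_rot":[0,0,0],"fingers":0.03},{"slide":[0,0,0],"delta_rot":[0,0,0],"fingers":0.03},{"slide":[0,0,0],"delta_rot":[0,0,0],"fingers":0.03},{"slide":[0,0,0],"delta_rot":[0,0,0],"fingers":0.03}]' 80
```

```text
clock: 22.02
tcp_pos: [0.47, 0.2325, 0.1552]
tool_rot: [-0.648, -0.281, 0.07, 0.704]
contact_force: [0.1, 1.0, -0.2]
opening: 0.0802
t 22.02 tcp [0.47   0.2325 0.1552] y [ 0.265  0.15  -0.953] jaw 119.1 q [ 0.14 -0.56 -0.65  1.19  0.11 -0.35] F [ 0.1  1.  -0.2] open 0.0802
clock: 22.58
tcp_pos: [0.4714, 0.2325, 0.1586]
tool_rot: [-0.648, -0.282, 0.069, 0.704]
contact_force: [-2.4, -1.0, 5.3]
opening: 0.0396
```

View pics/w14.png

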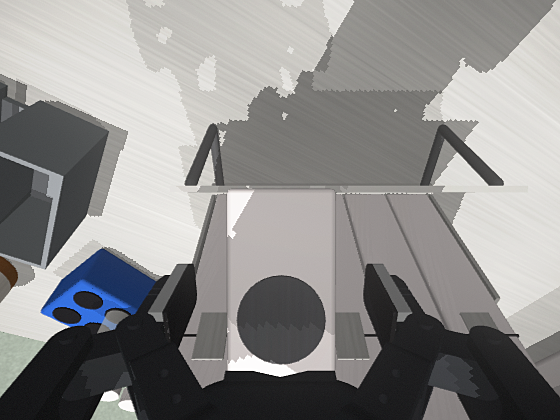

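```bash
python3 - <<'E'
from plan import *
st(); s=read_state(); p0=s["tcp_pos"]; r0=R.from_quat(s["tool_rot"])
p,r=plan(p0+[0,0,.12],r0,n=4)
plan(p+[0,0,.10],rot(119.1,17),p0=p,r0=r,n=5)
E
```

```text
t 22.57 tcp [0.4714 0.2325 0.1586] y [ 0.269  0.15  -0.951] jaw 119.1 q [ 0.14 -0.56 -0.65  1.19  0.11 -0.35] F [-2.4 -1.   5.3] open 0.0396
rows 4 dist [0.   0.   0.12] rotvec total [0. 0. 0.] per row [0. 0. 0.]
[[0.0093, -0.0285, 0.0], [0.0092, -0.0286, 0.0], [0.0093, -0.0285, 0.0], [0.0092, -0.0286, 0.0001]]
rows 5 dist [0.  0.  0.1] rotvec total [-3.000e-02  2.000e-02  3.496e+01] per row [-0.01  0.    6.99]
[[0.0062, -0.019, 0.0], [0.0038, -0.0197, 0.0], [0.0014, -0.0199, 0.0], [-0.0011, -0.02, 0.0], [-0.0035, -0.0197, 0.0]]
```

```bash
python3 -m handwheel '[{"slide":[0.005,-0.015,0],"delta_rot":[0,0,0],"fingers":0.03},{"slide":[0.009,-0.0285,0],"delta_rot":[0,0,0],"fingers":0.03},{"slide":[0.009,-0.0285,0],"delta_rot":[0,0,0],"fingers":0.03},{"slide":[0.009,-0.0285,0],"delta_rot":[0,0,0],"fingers":0.03},{"slide":[0.005,-0.0155,0],"delta_rot":[0,0,0],"fingers":0.03},{"slide":[0,0,0],"delta_rot":[0,0,0],"fingers":0.03}]' 80
python3 - <<'E'
from plan import *
st()
t,T=cloud("top"); crop(t,50,130,250,280,4,"pics/t5.png")
s,S=cloud("scene"); crop(s,260,180,420,310,5,"pics/s9.png")
E
```

```text
clock: 23.32
tcp_pos: [0.471, 0.2322, 0.2804]
tool_rot: [-0.648, -0.282, 0.069, 0.704]
contact_force: [-0.1, 0.1, -4.3]
opening: 0.0393
t 23.32 tcp [0.471  0.2322 0.2804] y [ 0.269  0.15  -0.951] jaw 119.1 q [ 0.14 -0.52 -0.4   1.4   0.11 -0.35] F [-0.1  0.1 -4.3] open 0.0393
```

View pics/s9.png

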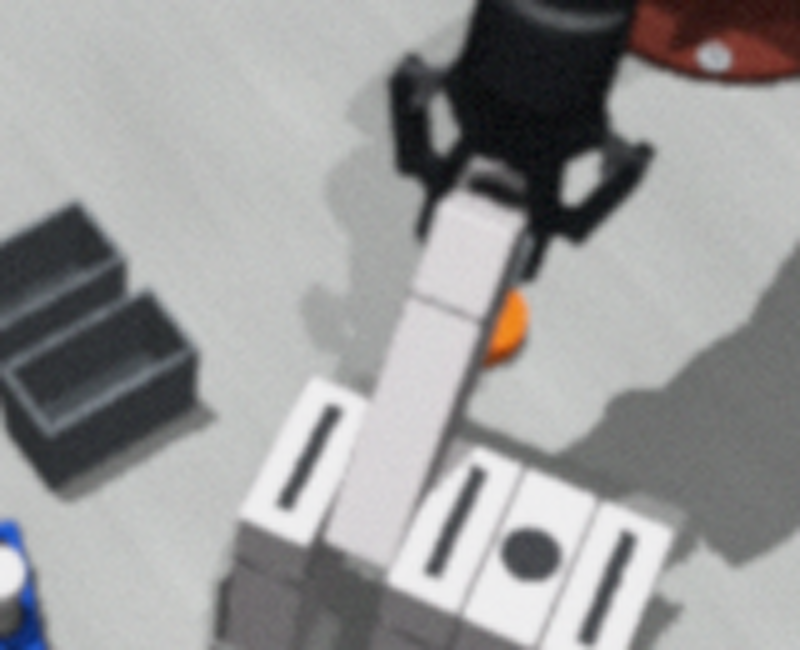

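View pics/t5.png

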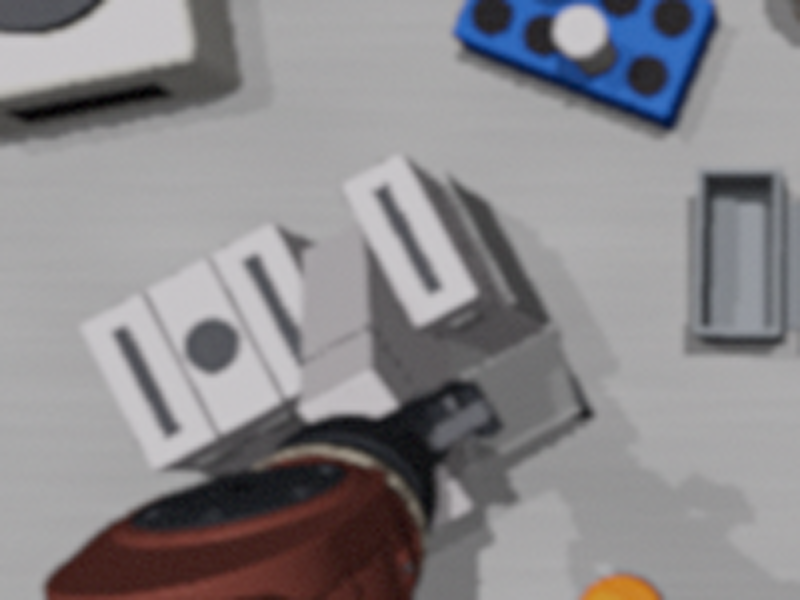

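```bash
python3 -m handwheel '[{"slide":[0.009,-0.0285,0],"delta_rot":[0,0,0],"fingers":0.03},{"slide":[0.008,-0.024,0],"delta_rot":[0,0,7],"fingers":0.03},{"slide":[0.004,-0.022,0],"delta_rot":[0,0,7],"fingers":0.03},{"slide":[0.001,-0.020,0],"delta_rot":[0,0,7],"fingers":0.03},{"slide":[-0.001,-0.012,0],"delta_rot":[0,0,7],"fingers":0.03},{"slide":[-0.003,-0.010,0],"delta_rot":[0,0,7],"fingers":0.03},{"slide":[0,0,0],"delta_rot":[0,0,0],"fingers":0.03},{"slide":[0,0,0],"delta_rot":[0,0,0],"fingers":0.03}]' 80
python3 - <<'E'
from plan import *
st()
p,r=plan([.56,-.0106,.40],rot(90,17),n=8)
E
```

```text
clock: 24.42
tcp_pos: [0.4637, 0.2278, 0.3832]
tool_rot: [0.703, 0.082, -0.271, -0.652]
contact_force: [0.0, -0.7, -2.7]
opening: 0.039
t 24.43 tcp [0.4637 0.2278 0.3832] y [-0.238 -0.136 -0.962] jaw 119.2 q [ 0.25  0.31  0.59  2.11 -0.07 -0.25] F [ 0.  -0.7 -2.7] open 0.039
rows 8 dist [ 0.0963 -0.2384  0.0168] rotvec total [ 8.42 27.97  1.1 ] per row [1.05 3.5  0.14]
[[-0.0044, -0.0008, -0.0319], [-0.0025, -0.0014, -0.0321], [-0.0005, -0.002, -0.0321], [0.0014, -0.0026, -0.0321], [0.0034, -0.0032, -0.0319], [0.0053, -0.0037, -0.0315], [0.0072, -0.0044, -0.0311], [0.0091, -0.0049, -0.0305]]
```

```bash
python3 - <<'E'
from plan import *
p,r=plan([.5875,-.0106,.385],rot(89.7,17),n=8)
E
```

```text
rows 8 dist [ 0.1238 -0.2384  0.0018] rotvec total [ 8.51 28.25  1.1 ] per row [1.06 3.53 0.14]
[[-0.001, 0.0002, -0.0336], [0.001, -0.0005, -0.0335], [0.0031, -0.0011, -0.0334], [0.0051, -0.0017, -0.0332], [0.0072, -0.0023, -0.0327], [0.0092, -0.003, -0.0322], [0.0111, -0.0036, -0.0315], [0.013, -0.0041, -0.0306]]
```

```bash
python3 -m handwheel '[{"slide":[-0.001,0,-0.0335],"delta_rot":[1.1,3.5,0.1],"fingers":0.03},{"slide":[0.001,-0.0005,-0.0335],"delta_rot":[1.1,3.5,0.1],"fingers":0.03},{"slide":[0.003,-0.001,-0.0335],"delta_rot":[1.1,3.5,0.1],"fingers":0.03},{"slide":[0.005,-0.0015,-0.033],"delta_rot":[1.1,3.5,0.1],"fingers":0.03},{"slide":[0.007,-0.0025,-0.0325],"delta_rot":[1.1,3.5,0.1],"fingers":0.03},{"slide":[0.009,-0.003,-0.032],"delta_rot":[1,3.5,0.2],"fingers":0.03},{"slide":[0.011,-0.0035,-0.0315],"delta_rot":[1,3.5,0.2],"fingers":0.03},{"slide":[0.013,-0.004,-0.0305],"delta_rot":[1,3.6,0.2],"fingers":0.03}]' 80
python3 -m handwheel '[{"slide":[0,0,0],"delta_rot":[0,0,0],"fingers":0.03},{"slide":[0,0,0],"delta_rot":[0,0,0],"fingers":0.03}]' 80
python3 - <<'E'
from plan import *
st()
p,r=plan([.5875,-.0106,.30],rot(89.7,17),n=3)
t,T=cloud("top"); cv2.imwrite("pics/t6.png",t["pixels"][:,:,::-1])
s,S=cloud("scene"); crop(s,200,150,400,300,4,"pics/s10.png")
w,W=cloud("wrist"); cv2.imwrite("pics/w15.png",w["pixels"][:,:,::-1])
np.savez("cl.npz",t=T,s=S,w=W)
E
```

```text
clock: 25.42
tcp_pos: [0.5767, -0.0128, 0.3634]
tool_rot: [0.701, -0.093, -0.091, -0.701]
contact_force: [0.5, 0.3, -2.5]
opening: 0.0387
clock: 25.68
tcp_pos: [0.5766, -0.0116, 0.3629]
tool_rot: [0.701, -0.093, -0.092, -0.701]
contact_force: [-0.5, 0.6, -2.4]
opening: 0.0391
t 25.68 tcp [ 0.5766 -0.0116  0.3629] y [-0.259 -0.    -0.966] jaw 90.0 q [-0.22  0.5   0.78  2.11 -0.06 -0.21] F [-0.5  0.6 -2.4] open 0.0391
rows 3 dist [ 0.0109  0.001  -0.0629] rotvec total [0.09 0.25 1.99] per row [0.03 0.08 0.66]
[[0.0089, 0.0193, 0.0003], [0.0092, 0.0192, 0.0004], [0.0094, 0.0192, 0.0003]]
```

View pics/t6.png

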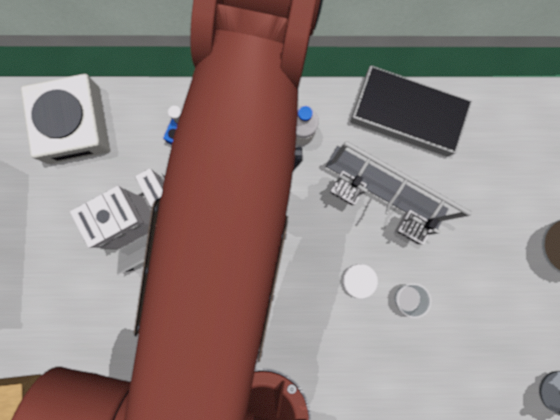

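View pics/s10.png

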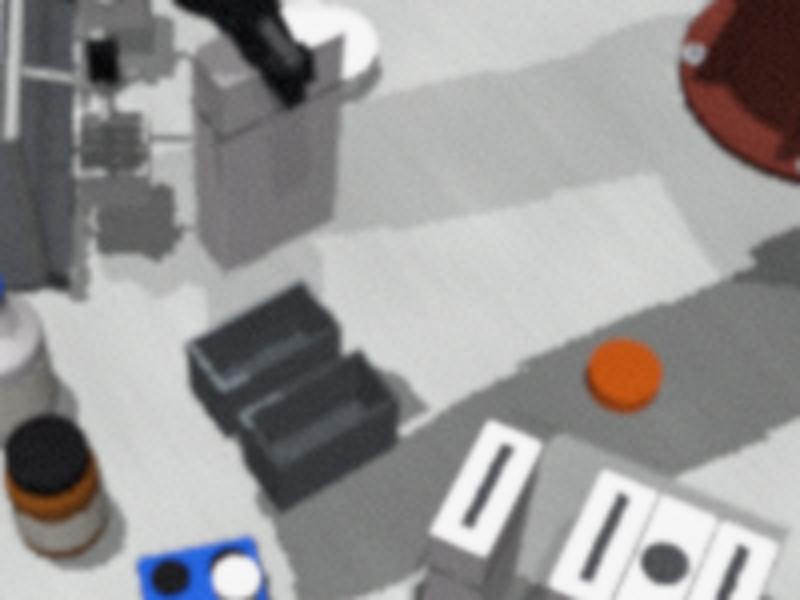

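View pics/w15.png

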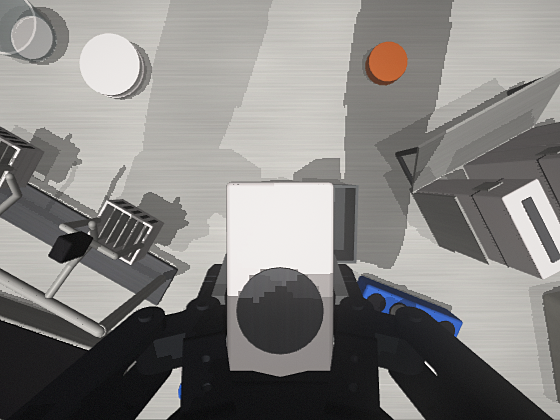

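```bash
cat > boxfit.py <<'E'
from plan import *
def boxfit(zlo=None):
    s=read_state(); r=R.from_quat(s["tool_rot"]); ty=r.as_matrix()[:,1]; G=s["tcp_pos"]-.019*ty
    w,W=cloud("wrist"); q=W[np.isfinite(W[...,2])]
    m=(np.linalg.norm(q[:,:2]-G[:2],axis=1)<.09)&(q[:,2]>G[2]+.010)&(q[:,2]<G[2]+.055)
    pix=np.isfinite(W[...,2]); g=w["pixels"].mean(-1)[pix][m]
    t=q[m]; 
    # RANSAC-ish plane
    sel=np.ones(len(t),bool)
    for _ in range(8):
        A=np.c_[t[sel,:2],np.ones(sel.sum())]; c=np.linalg.lstsq(A,t[sel,2],rcond=None)[0]; res=abs(t[:,2]-np.c_[t[:,:2],np.ones(len(t))]@c); sel=res<max(.0015,np.percentile(res,50))
    sel=res<.0025
    n=np.array([-c[0],-c[1],1]); n/=np.linalg.norm(n); print("top n",n.round(4),"tilt deg x,y",np.degrees(n[:2]).round(2),len(t),sel.sum(),"z top at center",np.median(t[sel,2]).round(4))
    rc=cv2.minAreaRect((t[sel][:,:2]*1000).astype(np.float32)); print("top rect (visible)",rc)
    S,SC=cloud("scene"); q=SC[np.isfinite(SC[...,2])]; d=q-G
    m=(abs(d[:,0])<.08)&(abs(d[:,1])<.06)&(d[:,2]<.02)&(d[:,2]>-.17)&(q[:,2]>.085); f=q[m]
    # +y face
    fy=f[(abs(f[:,1]-np.percentile(f[:,1],90))<.006)]
    for _ in range(5):
        A=np.c_[fy[:,[0,2]],np.ones(len(fy))]; c=np.linalg.lstsq(A,fy[:,1],rcond=None)[0]; e=abs(A@c-fy[:,1]); fy=fy[e<.003]
    if len(fy)>20: print("+y face:",len(fy),"yaw deg",np.degrees(np.arctan(-c[0])).round(2),"lean",np.degrees(np.arctan(c[1])).round(2),"y at G",(c@[G[0],G[2],1]).round(4),"G",G.round(4), "x extent",np.percentile(fy[:,0],[1,99]).round(4))
    return f,G
E
python3 -c "
from boxfit import *
f,G=boxfit()"
```

```text
top n [-2.064e-01 -9.000e-04  9.785e-01] tilt deg x,y [-11.82  -0.05] 40284 12893 z top at center 0.4044
top rect (visible) ((569.8670654296875, -10.994712829589844), (71.71566772460938, 108.02690124511719), 0.369581013917923)
+y face: 1173 yaw deg 0.23 lean -0.2 y at G 0.0088 G [ 0.5819 -0.0111  0.3808] x extent [0.5376 0.6334]
```

```bash
python3 - <<'E'
from plan import *
w,W=cloud("wrist")
for v in range(186,370,14): print(v,W[v,280].round(4),W[v,240].round(4))
s,S=cloud("scene")
# px in crop s10 -> full: u=200+x/4 v=150+y/4
for x,y in [(215,150),(225,200),(230,250),(300,150),(315,200),(320,120),(205,70),(330,60),(205,130),(210,240),(225,265),(335,215),(262,245)]: print((x,y),S[150+y//4,200+x//4].round(4))
E
```

```text
186 [ 0.5358 -0.0111  0.4024] [ 0.5357 -0.0256  0.4038]
200 [ 0.5409 -0.0111  0.4028] [ 0.5409 -0.0259  0.4021]
214 [ 0.546  -0.0111  0.4027] [ 0.546  -0.0257  0.4036]
228 [ 0.5511 -0.0111  0.4038] [ 0.5512 -0.0259  0.4029]
242 [ 0.5563 -0.0111  0.4038] [ 0.5562 -0.0257  0.4043]
256 [ 0.5615 -0.0111  0.4037] [ 0.5615 -0.0258  0.4038]
270 [ 0.5664 -0.0111  0.4049] [ 0.5667 -0.0259  0.4038]
284 [ 0.5714 -0.0111  0.4055] [ 0.5719 -0.0259  0.4041]
298 [ 0.5766 -0.0111  0.4057] [ 0.5765 -0.0257  0.4059]
312 [ 0.5818 -0.0111  0.4057] [ 0.5812 -0.0256  0.4071]
326 [ 0.5868 -0.0111  0.4064] [ 0.5867 -0.0257  0.4066]
340 [ 0.5927 -0.0111  0.4052] [ 0.5931 -0.026   0.4044]
354 [ 0.5979 -0.0111  0.4055] [ 0.5982 -0.026   0.4048]
368 [ 0.6035 -0.0111  0.4051] [ 0.6026 -0.0259  0.4067]
(215, 150) [ 0.6317 -0.0012  0.3423]
(225, 200) [0.6313 0.0094 0.2972]
(230, 250) [0.6297 0.0077 0.2384]
(300, 150) [0.5688 0.0079 0.3077]
(315, 200) [0.5587 0.0075 0.2413]
(320, 120) [0.5532 0.0091 0.3281]
(205, 70) [ 0.6264 -0.0137  0.4061]
(330, 60) [0.5476 0.0097 0.3857]
(205, 130) [ 0.6309 -0.0115  0.3519]
(210, 240) [ 0.6338 -0.013   0.2274]
(225, 265) [0.6341 0.0083 0.2232]
(335, 215) [0.5416 0.0081 0.2149]
(262, 245) [0.6042 0.0089 0.2248]
```

```bash
python3 - <<'E'
from plan import *
ty=rot(89.7,17.5).as_matrix()[:,1]
p,r=plan(np.array([.5931,-.0102,.270])+.019*ty,rot(89.8,17.5),n=4)
E
```

```text
rows 4 dist [ 0.0101  0.0013 -0.1098] rotvec total [0.08 0.18 2.41] per row [0.02 0.05 0.6 ]
[[0.0096, 0.0259, 0.0003], [0.0098, 0.0257, 0.0004], [0.0102, 0.0257, 0.0003], [0.0104, 0.0255, 0.0004]]
```

```bash
python3 -m handwheel '[{"slide":[0.0095,0.026,0],"delta_rot":[0,0,0],"fingers":0.03},{"slide":[0.010,0.026,0],"delta_rot":[0,0,0.8],"fingers":0.03},{"slide":[0.010,0.0255,0],"delta_rot":[0,0,0.8],"fingers":0.03},{"slide":[0.0105,0.0255,0.001],"delta_rot":[0,0.2,0.8],"fingers":0.03},{"slide":[0,0,0],"delta_rot":[0,0,0],"fingers":0.03},{"slide":[0,0,0],"delta_rot":[0,0,0],"fingers":0.03}]' 80
python3 - <<'E'
from plan import *
st(); s0=read_state()
w,W=cloud("wrist"); cv2.imwrite("pics/w16.png",w["pixels"][:,:,::-1])
a=np.array([W[v,u] for v in range(190,366,2) for u in range(245,316,3)]); a=a[np.isfinite(a[:,2])]
c=np.linalg.lstsq(np.c_[a[:,:2],np.ones(len(a))],a[:,2],rcond=None)[0]; print("top slope deg",np.degrees(c[:2]))
G=s0["tcp_pos"]-.019*R.from_quat(s0["tool_rot"]).as_matrix()[:,1]; print("G",G)
q=W[np.isfinite(W[...,2])]; m=(abs(q[:,0]-G[0])<.075)&(abs(q[:,1]-G[1])<.019)&(abs(q[:,2]-np.c_[q[:,:2],np.ones(len(q))]@c)<.003); print("x range top",np.percentile(q[m,0],[.2,99.8]), np.median(a[:,2]))
# y at row 200
row=W[200]; m=abs(row[:,2]-np.median(a[:,2]))<.006; print("y range",np.nanmin(row[m,1]),np.nanmax(row[m,1]))
s,S=cloud("scene"); crop(s,200,150,400,300,4,"pics/s11.png")
E
```

```text
clock: 26.78
tcp_pos: [0.5881, -0.0111, 0.2525]
tool_rot: [0.699, -0.109, -0.106, -0.699]
contact_force: [0.7, -0.7, -3.9]
opening: 0.0389
t 26.77 tcp [ 0.5881 -0.0111  0.2525] y [-0.3   -0.    -0.954] jaw 89.8 q [-0.21  0.5   0.57  1.94 -0.06 -0.19] F [ 0.7 -0.7 -3.9] open 0.0389
top slope deg [0.96240283 0.00267839]
G [ 0.59384377 -0.01105615  0.270596  ]
x range top [0.5470927  0.61837404] 0.2960346099703699
y range -0.03069780373587721 0.008879147503820914
```

View pics/s11.png

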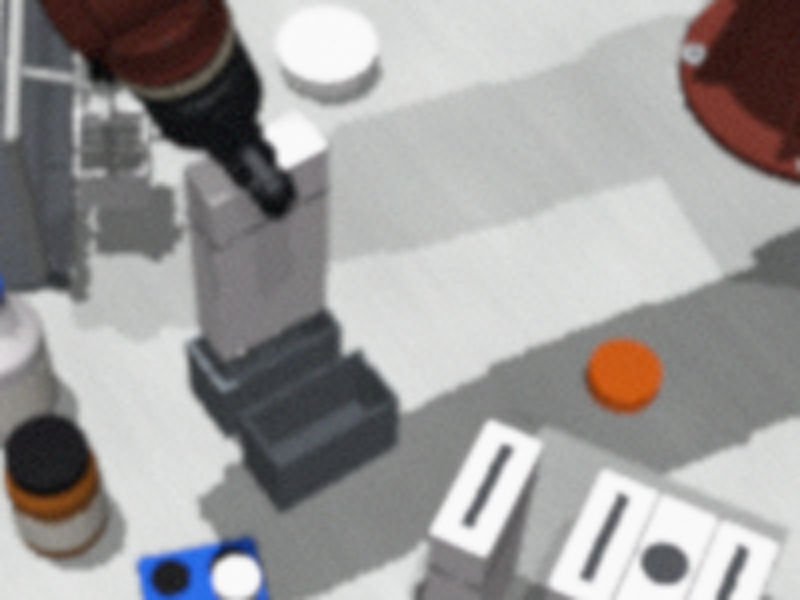

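View pics/w16.png

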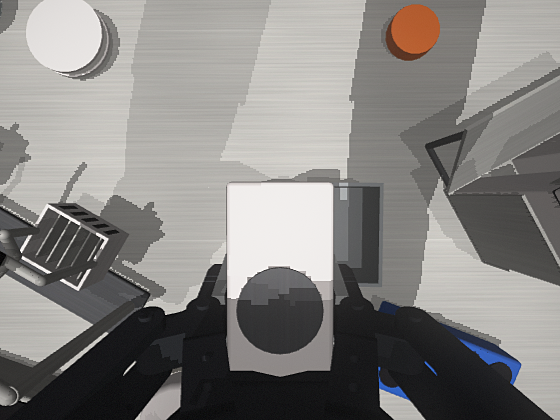

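```bash
python3 - <<'E'
from plan import *
from geo import clus
for n in("wrist","scene"):
    w,W=cloud(n); p,m=clus(W,.5,.7,.0,.13,.068,.082)
    print(n,len(p),np.percentile(p[:,0],[.5,99.5]),np.percentile(p[:,1],[.5,99.5]))
    for lo in np.arange(.535,.66,.01):
        k=(p[:,0]>lo)&(p[:,0]<lo+.01); 
        if k.sum()>5: print(round(lo,3),k.sum(),np.percentile(p[k,1],[5,95]).round(4),end=';')
    print()
E
```

```text
wrist 840 [0.53998977 0.65030167] [0.04499617 0.09820379]
0.535 213 [0.0462 0.0962];0.545 46 [0.094  0.0982];0.555 50 [0.0937 0.0973];0.565 45 [0.0938 0.0974];0.575 49 [0.0938 0.0973];0.585 46 [0.0936 0.0975];0.595 62 [0.0452 0.0975];0.605 64 [0.0452 0.0974];0.615 49 [0.0931 0.097 ];0.625 46 [0.0931 0.0965];0.635 48 [0.093  0.0968];0.645 122 [0.0721 0.0958];
scene 290 [0.53892618 0.65073946] [0.00149898 0.10020764]
0.535 47 [0.0034 0.0959];0.545 18 [0.0163 0.0986];0.555 19 [0.0156 0.0981];0.565 21 [0.0143 0.0994];0.575 22 [0.0158 0.0983];0.585 21 [0.0148 0.0984];0.595 16 [0.0156 0.0974];0.605 19 [0.0163 0.0983];0.615 21 [0.0141 0.0983];0.625 21 [0.0158 0.0978];0.635 21 [0.0141 0.0971];0.645 44 [0.0031 0.0945];
```

```bash
python3 -m handwheel '[{"slide":[0,0,0],"delta_rot":[0,0.2,1],"fingers":0.03},{"slide":[0.0045,0.0145,0],"delta_rot":[0,0,0],"fingers":0.03},{"slide":[0.0045,0.0145,0],"delta_rot":[0,0,0],"fingers":0.03},{"slide":[0,0,0],"delta_rot":[0,0,0],"fingers":0.03}]' 80
python3 - <<'E'
from plan import *
st()
s,S=cloud("scene"); crop(s,220,190,320,265,8,"pics/s12.png")
E
```

```text
clock: 27.48
tcp_pos: [0.5872, -0.0111, 0.2197]
tool_rot: [0.698, -0.117, -0.111, -0.697]
contact_force: [2.5, 0.3, -5.0]
opening: 0.0395
t 27.48 tcp [ 0.5872 -0.0111  0.2197] y [-0.319  0.    -0.948] jaw 89.6 q [-0.21  0.51  0.52  1.89 -0.07 -0.19] F [ 2.5  0.3 -5. ] open 0.0395
```

View pics/s12.png

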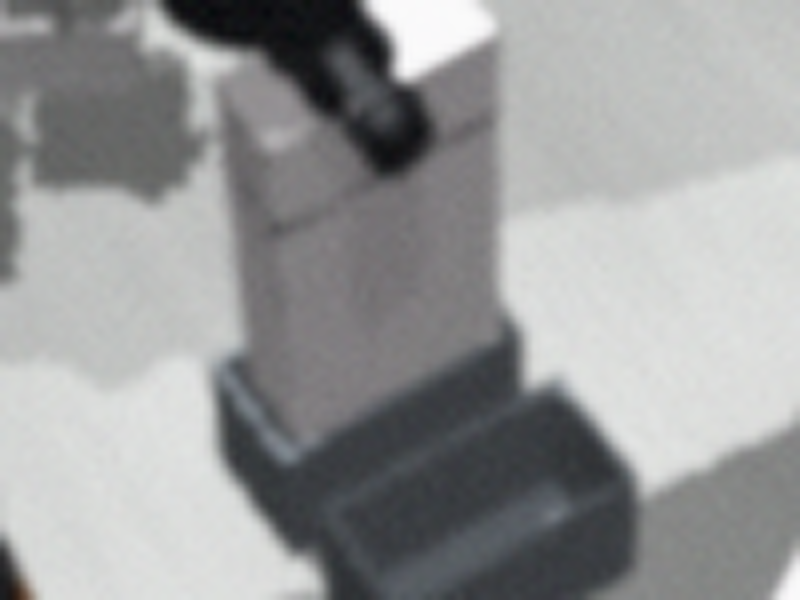

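```bash
python3 -m handwheel '[{"slide":[0.0075,0.0135,0],"delta_rot":[0,0,0],"fingers":0.03},{"slide":[0.006,0.0145,0],"delta_rot":[0,0,0],"fingers":0.03},{"slide":[0,0,0],"delta_rot":[0,0,0],"fingers":0.03}]' 80
python3 -c "
from plan import *
st()"
```

```text
clock: 27.9
tcp_pos: [0.5904, -0.0111, 0.1882]
tool_rot: [0.698, -0.118, -0.112, -0.697]
contact_force: [-0.7, 1.0, -3.1]
opening: 0.0389
t 27.9 tcp [ 0.5904 -0.0111  0.1882] y [-0.321  0.001 -0.947] jaw 89.6 q [-0.21  0.52  0.47  1.84 -0.07 -0.19] F [-0.7  1.  -3.1] open 0.0389
```

Free. Continue to the floor (z ≈ 0.159).

```bash
python3 -m handwheel '[{"slide":[0.004,0.0125,0],"delta_rot":[0,0,0],"fingers":0.03},{"slide":[0.003,0.010,0],"delta_rot":[0,0,0],"fingers":0.03},{"slide":[0,0,0],"delta_rot":[0,0,0],"fingers":0.03},{"slide":[0,0,0],"delta_rot":[0,0,0],"fingers":0.03}]' 80
python3 -c "
from plan import *
st()"
```

```text
clock: 28.4
tcp_pos: [0.5908, -0.0113, 0.167]
tool_rot: [0.698, -0.116, -0.111, -0.697]
contact_force: [-0.1, -0.1, -3.7]
opening: 0.0391
t 28.4 tcp [ 0.5908 -0.0113  0.167 ] y [-0.317 -0.    -0.948] jaw 89.6 q [-0.21  0.51  0.42  1.8  -0.07 -0.19] F [-0.1 -0.1 -3.7] open 0.0391
```

```bash
python3 -m handwheel '[{"slide":[0.0015,0.005,0],"delta_rot":[0,0,0],"fingers":0.03},{"slide":[0,0.002,0],"delta_rot":[0,0,0],"fingers":0.03},{"slide":[0,0,0],"delta_rot":[0,0,0],"fingers":0.03}]' 80
python3 -c "
from plan import *
st()
w,W=cloud('wrist'); a=np.array([W[v,u] for v in range(190,366,2) for u in range(245,316,3)]); a=a[np.isfinite(a[:,2])]
c=np.linalg.lstsq(np.c_[a[:,:2],np.ones(len(a))],a[:,2],rcond=None)[0]; print('top slope deg',np.degrees(c[:2]),np.median(a[:,2]))"
```

```text
clock: 28.78
tcp_pos: [0.5903, -0.0114, 0.1607]
tool_rot: [0.699, -0.116, -0.11, -0.697]
contact_force: [-0.6, 0.7, 4.7]
opening: 0.0394
t 28.77 tcp [ 0.5903 -0.0114  0.1607] y [-0.316 -0.    -0.949] jaw 89.6 q [-0.21  0.51  0.41  1.78 -0.07 -0.19] F [-0.6  0.7  4.7] open 0.0394
top slope deg [-0.01445934 -0.04450813] 0.20393110403620152
```

```bash
python3 -m handwheel '[{"slide":[0,0,0],"delta_rot":[0,0,0],"fingers":0.05},{"slide":[0,0,0],"delta_rot":[0,0,0],"fingers":0.058},{"slide":[0,0,0],"delta_rot":[0,0,0],"fingers":0.058},{"slide":[-0.006,-0.019,0],"delta_rot":[0,0,0],"fingers":0.058},{"slide":[-0.012,-0.038,0],"delta_rot":[0,0,0],"fingers":0.058},{"slide":[-0.015,-0.045,0],"delta_rot":[0,0,0],"fingers":0.058},{"slide":[-0.006,-0.035,0],"delta_rot":[0,0,-6],"fingers":0.058},{"slide":[0,0,0],"delta_rot":[0,0,-10],"fingers":0.058}]' 80
python3 - <<'E'
from plan import *
st()
w,W=cloud("wrist"); cv2.imwrite("pics/w17.png",w["pixels"][:,:,::-1])
s,S=cloud("scene"); cv2.imwrite("pics/s13.png",s["pixels"][:,:,::-1])
q=W[np.isfinite(W[...,2])]; m=(q[:,2]>.195)&(q[:,2]<.212)&(abs(q[:,0]-.59)<.08)&(abs(q[:,1]+.01)<.05); print(m.sum(),cv2.minAreaRect((q[m,:2]*1000).astype(np.float32)),np.median(q[m,2]))
E
```

```text
clock: 29.82
tcp_pos: [0.5991, -0.0117, 0.3069]
tool_rot: [0.708, -0.029, -0.023, -0.706]
contact_force: [0.6, -0.3, 1.6]
opening: 0.0583
t 29.82 tcp [ 0.5991 -0.0117  0.3069] y [-0.074 -0.003 -0.997] jaw 89.5 q [-0.23  0.24  0.38  1.79 -0.02 -0.22] F [ 0.6 -0.3  1.6] open 0.0583
5498 ((588.2354125976562, -9.496480941772461), (40.0717658996582, 94.53565216064453), 89.53952026367188) 0.20056375425802278
```

View pics/s13.png

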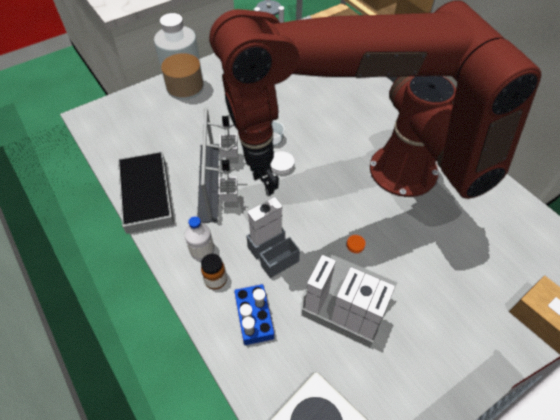

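View pics/w17.png

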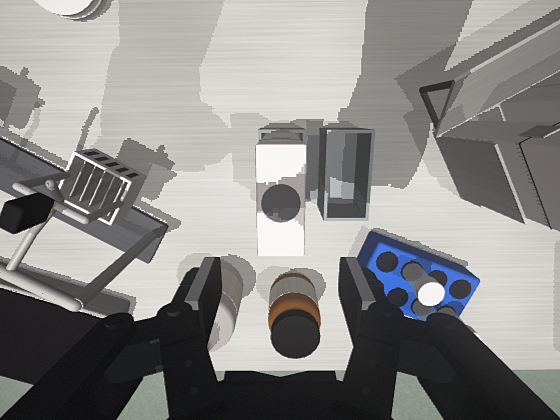

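```bash
python3 - <<'E'
from plan import *
st()
from geo import clus
w,W=cloud("wrist"); q=W[np.isfinite(W[...,2])]; m=(q[:,2]>.197)&(q[:,2]<.212)&(abs(q[:,0]-.59)<.08)&(abs(q[:,1]+.01)<.05); print(m.sum(),cv2.minAreaRect((q[m,:2]*1000).astype(np.float32)),np.median(q[m,2]))
p,m=clus(W,.5,.7,.02,.13,.068,.082); print(np.percentile(p[:,0],[.5,99.5]),np.percentile(p[:,1],[.5,99.5]))
t=C+.08*X+.041*Y; print(t)
plan([t[0],t[1],.30],rot(29.1),n=9)
E
```

```text
t 29.93 tcp [ 0.594  -0.0102  0.3047] y [-0.081 -0.002 -0.997] jaw 89.6 q [-0.23  0.23  0.37  1.79 -0.02 -0.22] F [ 0.1  0.4 -0.2] open 0.0577
5505 ((593.8218994140625, -11.895681381225586), (40.09535217285156, 94.73370361328125), 89.487548828125) 0.20248667180163218
[0.54013144 0.65152815] [0.04063256 0.09727067]
[0.590994 0.394214 0.      ]
rows 9 dist [-0.0041  0.4049 -0.0046] rotvec total [ 2.64 60.39 -4.23] per row [ 0.29  6.71 -0.47]
[[-0.0008, 0.0005, 0.045], [-0.006, 0.0006, 0.0446], [-0.0112, 0.0009, 0.0435], [-0.0163, 0.0009, 0.042], [-0.021, 0.001, 0.0398], [-0.0255, 0.001, 0.037], [-0.0297, 0.0009, 0.0338], [-0.0335, 0.0008, 0.0301], [-0.0367, 0.0007, 0.0259]]
```

```bash
python3 -m handwheel '[{"slide":[-0.001,0,0.045],"delta_rot":[0.3,6.7,-0.5],"fingers":0},{"slide":[-0.006,0.0005,0.0445],"delta_rot":[0.3,6.7,-0.5],"fingers":0},{"slide":[-0.011,0.001,0.0435],"delta_rot":[0.3,6.7,-0.5],"fingers":0},{"slide":[-0.016,0.001,0.042],"delta_rot":[0.3,6.7,-0.5],"fingers":0},{"slide":[-0.021,0.001,0.040],"delta_rot":[0.3,6.7,-0.5],"fingers":0},{"slide":[-0.0255,0.001,0.037],"delta_rot":[0.3,6.7,-0.5],"fingers":0},{"slide":[-0.030,0.001,0.034],"delta_rot":[0.3,6.7,-0.5],"fingers":0},{"slide":[-0.0335,0.001,0.030],"delta_rot":[0.3,6.7,-0.5],"fingers":0}]' 50
python3 -m handwheel '[{"slide":[-0.0365,0.001,0.026],"delta_rot":[0.3,6.7,-0.5],"fingers":0},{"slide":[0,0,0],"delta_rot":[0,0,0],"fingers":0},{"slide":[0,0,0],"delta_rot":[0,0,0],"fingers":0}]' 50
python3 - <<'E'
from plan import *
st(); d=read_state()["tcp_pos"]-C; print("rack",d@X,d@Y)
w,W=cloud("wrist"); cv2.imwrite("pics/w18.png",w["pixels"][:,:,::-1])
q=W.reshape(-1,3); g=w["pixels"].mean(-1).ravel(); dd=q-C; x=dd@X; y=dd@Y
m=(q[:,2]>.2)&(q[:,2]<.215)&(abs(x)<.04)&(abs(y-.041)<.018)&(g<110); print("plate A",m.sum(),x[m].mean(),y[m].mean())
plan(C+.078*X+.041*Y+[0,0,.188],rot(29.1),n=3)
E
```

```text
clock: 30.98
tcp_pos: [0.594, 0.3507, 0.2986]
tool_rot: [0.629, -0.325, 0.32, -0.629]
contact_force: [1.2, 0.1, -0.1]
opening: -0.0006
clock: 31.35
tcp_pos: [0.5936, 0.3939, 0.2973]
tool_rot: [0.61, -0.357, 0.359, -0.61]
contact_force: [-0.5, -0.2, 0.8]
opening: -0.0002
t 31.35 tcp [0.5936 0.3939 0.2973] y [ 0.002 -0.002 -1.   ] jaw 29.2 q [ 0.4   0.52  0.72  1.76 -0.    1.46] F [-0.5 -0.2  0.8] open -0.0002
rack 0.08209073072798079 0.03943900048007257
plate A 1270 0.0009418246786908915 0.04161050466632551
rows 3 dist [-4.400e-03 -1.000e-04 -1.096e-01] rotvec total [-0.08  0.1   0.16] per row [-0.03  0.03  0.05]
[[-0.0008, 0.0365, -0.0013], [-0.0008, 0.0365, -0.0014], [-0.0007, 0.0366, -0.0013]]
```

View pics/w18.png

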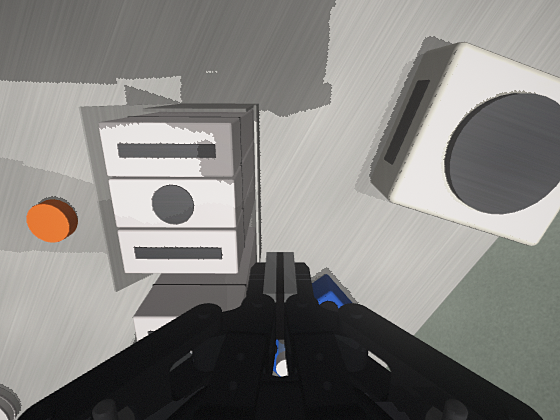

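```bash
python3 -m handwheel '[{"slide":[-0.001,0.037,0],"delta_rot":[0,0,0],"fingers":0},{"slide":[-0.001,0.037,0],"delta_rot":[0,0,0],"fingers":0},{"slide":[0,0.036,0],"delta_rot":[0,0,0],"fingers":0},{"slide":[0,0,0],"delta_rot":[0,0,0],"fingers":0},{"slide":[0,0,-0.018],"delta_rot":[0,0,0],"fingers":0},{"slide":[0,-0.008,-0.016],"delta_rot":[0,0,0],"fingers":0},{"slide":[0,0,0],"delta_rot":[0,0,0],"fingers":0}]' 50
python3 - <<'E'
from plan import *
st(); d=read_state()["tcp_pos"]-C; print("rack",d@X,d@Y)
w,W=cloud("wrist"); cv2.imwrite("pics/w19.png",w["pixels"][:,:,::-1])
E
```

```text
clock: 32.28
tcp_pos: [0.5637, 0.3787, 0.1994]
tool_rot: [-0.608, 0.356, -0.36, 0.611]
contact_force: [0.6, 0.6, 1.2]
opening: -0.0002
t 32.27 tcp [0.5637 0.3787 0.1994] y [ 0.007  0.001 -1.   ] jaw 29.2 q [ 0.4   0.34  0.31  1.53 -0.    1.46] F [0.6 0.6 1.2] open -0.0002
rack 0.048669369088685 0.04071731668134668
```

View pics/w19.png

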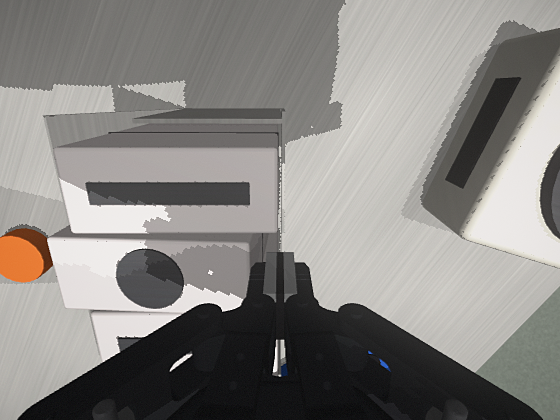

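```bash
python3 -m handwheel '[{"slide":[0,-0.006,-0.017],"delta_rot":[0,0,0],"fingers":0},{"slide":[0,-0.005,-0.017],"delta_rot":[0,0,0],"fingers":0},{"slide":[0,-0.004,-0.017],"delta_rot":[0,0,0],"fingers":0}]' 50
python3 -m handwheel '[{"slide":[0,-0.002,-0.015],"delta_rot":[0,0,0],"fingers":0},{"slide":[0,0,-0.017],"delta_rot":[0,0,0],"fingers":0},{"slide":[0,0,0],"delta_rot":[0,0,0],"fingers":0},{"slide":[0,0,0],"delta_rot":[0,0,0],"fingers":0}]' 50
python3 - <<'E'
from plan import *
st(); d=read_state()["tcp_pos"]-C; print("rack",d@X,d@Y)
w,W=cloud("wrist"); cv2.imwrite("pics/w20.png",w["pixels"][:,:,::-1])
E
```

```text
clock: 32.7
tcp_pos: [0.5187, 0.3539, 0.2115]
tool_rot: [-0.609, 0.356, -0.359, 0.61]
contact_force: [1.0, 0.9, -0.1]
opening: -0.0001
clock: 33.2
tcp_pos: [0.491, 0.3387, 0.2129]
tool_rot: [-0.609, 0.357, -0.359, 0.61]
contact_force: [-0.6, 0.6, -0.4]
opening: -0.0002
t 33.2 tcp [0.491  0.3387 0.2129] y [ 0.004 -0.001 -1.   ] jaw 29.2 q [ 0.39  0.09  0.04  1.53 -0.    1.45] F [-0.6  0.6 -0.4] open -0.0002
rack -0.03434076330150189 0.04104341041172867
```

View pics/w20.png

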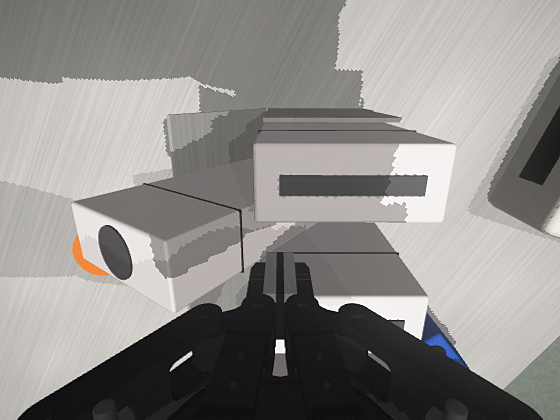

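```bash
python3 -m handwheel '[{"slide":[0,-0.05,0],"delta_rot":[0,-10,0],"fingers":0.0},{"slide":[0,-0.05,0],"delta_rot":[0,-10,0],"fingers":0.03},{"slide":[0,-0.01,0],"delta_rot":[0,-10,0],"fingers":0.08},{"slide":[0,0,0],"delta_rot":[0,-10,0],"fingers":0.08},{"slide":[0,0,0],"delta_rot":[0,-10,0],"fingers":0.08},{"slide":[0,0,0],"delta_rot":[0,-10,0],"fingers":0.08},{"slide":[0,0,0],"delta_rot":[0,-10,0],"fingers":0.08},{"slide":[0,0,0],"delta_rot":[0,-10,0],"fingers":0.08}]' 80
python3 -m handwheel '[{"slide":[0,0,0],"delta_rot":[0,-9.8,0],"fingers":0.08},{"slide":[0,0,0],"delta_rot":[0,0,0],"fingers":0.08}]' 80
python3 - <<'E'
from plan import *
st()
W=cloud("wrist")[1]; q=W[np.isfinite(W[...,2])]; d=q-C; xy=np.c_[d@X,d@Y]
m=(xy[:,0]<-.05)&(xy[:,0]>-.22)&(abs(xy[:,1]-.041)<.045)&(q[:,2]>.175)&(q[:,2]<.26); b=np.c_[xy[m],q[m,2]]
u=(b[:,0]+.048)*np.cos(th)+(b[:,2]-.008)*np.sin(th); s=-(b[:,0]+.048)*np.sin(th)+(b[:,2]-.008)*np.cos(th); top=s>.19
print("y pct",np.percentile(b[top,1],[2,50,98]).round(4),"top s",np.median(s[top]).round(4),"u",np.percentile(u[top],[1,99]).round(4),"tilt",np.degrees(np.arctan(np.polyfit(b[top,0],b[top,2],1)[0])))
r=rot(119.1,-18); ty=r.as_matrix()[:,1]; G=pt(.0475,.173,.0413)
p,rr=plan(G-ty*.05,r,n=4)
plan(G+ty*.019,r,p0=p,r0=rr,n=3)
E
```

```text
clock: 34.25
tcp_pos: [0.4903, 0.3388, 0.3224]
tool_rot: [0.697, 0.121, -0.119, -0.696]
contact_force: [0.4, 0.5, -0.2]
opening: 0.0797
clock: 34.5
tcp_pos: [0.4902, 0.3387, 0.3223]
tool_rot: [0.685, 0.178, -0.175, -0.684]
contact_force: [-0.6, 0.4, -0.2]
opening: 0.0802
t 34.5 tcp [0.4902 0.3387 0.3223] y [ 0.003 -0.001 -1.   ] jaw 118.9 q [ 0.39  0.13  0.3   1.73 -0.   -0.12] F [-0.6  0.4 -0.2] open 0.0802
y pct [0.0227 0.0417 0.0607] top s 0.198 u [0.0111 0.0934] tilt 34.69859749340244
rows 4 dist [-0.0774 -0.0433 -0.0979] rotvec total [  0.19  -0.3  -17.85] per row [ 0.05 -0.08 -4.46]
[[-0.0222, 0.0244, -0.0001], [-0.0241, 0.0226, -0.0001], [-0.0257, 0.0207, -0.0001], [-0.0273, 0.0186, -0.0]]
rows 3 dist [ 0.0186  0.0103 -0.0656] rotvec total [-0.01  0.02 -0.01] per row [-0.    0.01 -0.  ]
[[0.0, 0.023, -0.0], [0.0, 0.023, -0.0], [0.0, 0.023, -0.0001]]
```

```bash
python3 -m handwheel '[{"slide":[-0.022,0.0245,0],"delta_rot":[0,-0.1,-4.5],"fingers":0.08},{"slide":[-0.024,0.0225,0],"delta_rot":[0,-0.1,-4.5],"fingers":0.08},{"slide":[-0.0255,0.0205,0],"delta_rot":[0,-0.1,-4.5],"fingers":0.08},{"slide":[-0.0275,0.0185,0],"delta_rot":[0,-0.1,-4.4],"fingers":0.08},{"slide":[0,0,0],"delta_rot":[0,0,0],"fingers":0.08},{"slide":[0,0,0],"delta_rot":[0,0,0],"fingers":0.08}]' 80
python3 - <<'E'
from plan import *
st()
r=rot(119.1,-18); ty=r.as_matrix()[:,1]; G=pt(.0475,.173,.0417)
plan(G+ty*.019,r,n=4)
w,W=cloud("wrist"); cv2.imwrite("pics/w21.png",w["pixels"][:,:,::-1])
E
```

```text
clock: 35.3
tcp_pos: [0.4147, 0.2962, 0.229]
tool_rot: [-0.649, -0.283, 0.07, 0.702]
contact_force: [0.5, 0.7, 1.5]
opening: 0.0802
t 35.3 tcp [0.4147 0.2962 0.229 ] y [ 0.269  0.147 -0.952] jaw 119.2 q [ 0.33 -0.61 -0.55  1.32  0.05 -0.17] F [0.5 0.7 1.5] open 0.0802
rows 4 dist [ 0.0165  0.01   -0.0701] rotvec total [ 0.14  0.2  -0.13] per row [ 0.03  0.05 -0.03]
[[-0.0008, 0.0182, 0.0002], [-0.0008, 0.0181, 0.0002], [-0.0008, 0.0182, 0.0002], [-0.0009, 0.0181, 0.0002]]
```

View pics/w21.png

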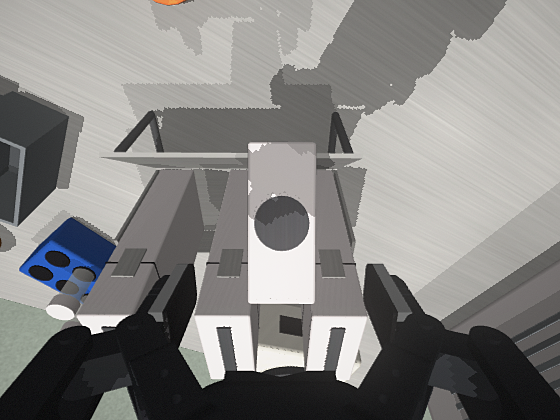

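Centred, same geometry as before. Descend and grip.

```bash
python3 -m handwheel '[{"slide":[-0.001,0.018,0],"delta_rot":[0,0,0],"fingers":0.08},{"slide":[-0.001,0.018,0],"delta_rot":[0,0,0],"fingers":0.08},{"slide":[-0.001,0.018,0],"delta_rot":[0,0,0],"fingers":0.08},{"slide":[-0.001,0.018,0],"delta_rot":[0,0,0],"fingers":0.08},{"slide":[0,0,0],"delta_rot":[0,0,0],"fingers":0.08}]' 80
python3 - <<'E'
from plan import *
st()
r=rot(119.1,-18); ty=r.as_matrix()[:,1]; G=pt(.0475,.173,.0417)
plan(G+ty*.019,r,n=1)
E
python3 -m handwheel '[{"slide":[0,0,0],"delta_rot":[0,0,0],"fingers":0.03},{"slide":[0,0,0],"delta_rot":[0,0,0],"fingers":0.03},{"slide":[0,0,0],"delta_rot":[0,0,0],"fingers":0.03},{"slide":[0,0,0],"delta_rot":[0,0,0],"fingers":0.03}]' 80
```

```text
clock: 35.98
tcp_pos: [0.4289, 0.3043, 0.1551]
tool_rot: [-0.65, -0.282, 0.073, 0.702]
contact_force: [0.1, -0.3, -0.2]
opening: 0.0797
t 35.98 tcp [0.4289 0.3043 0.1551] y [ 0.264  0.145 -0.953] jaw 119.4 q [ 0.34 -0.56 -0.65  1.18  0.05 -0.17] F [ 0.1 -0.3 -0.2] open 0.0797
rows 1 dist [0.0023 0.0018 0.0038] rotvec total [ 0.08  0.31 -0.46] per row [ 0.08  0.31 -0.46]
[[0.0039, -0.0027, 0.0004]]
clock: 36.48
tcp_pos: [0.4302, 0.3047, 0.1585]
tool_rot: [-0.649, -0.284, 0.071, 0.702]
contact_force: [-1.8, -1.4, 5.7]
opening: 0.0392
```

Same grip. Lift and upright as before.

```bash
python3 -m handwheel '[{"slide":[0.005,-0.015,0],"delta_rot":[0,0,0],"fingers":0.03},{"slide":[0.009,-0.0285,0],"delta_rot":[0,0,0],"fingers":0.03},{"slide":[0.009,-0.0285,0],"delta_rot":[0,0,0],"fingers":0.03},{"slide":[0.009,-0.0285,0],"delta_rot":[0,0,0],"fingers":0.03},{"slide":[0.005,-0.0155,0],"delta_rot":[0,0,0],"fingers":0.03},{"slide":[0,0,0],"delta_rot":[0,0,0],"fingers":0.03}]' 80
python3 - <<'E'
from plan import *
st()
s,S=cloud("scene"); crop(s,260,180,420,310,5,"pics/s14.png")
E
```

```text
clock: 37.22
tcp_pos: [0.4298, 0.3051, 0.2802]
tool_rot: [-0.649, -0.283, 0.071, 0.702]
contact_force: [-0.3, 0.8, -2.2]
opening: 0.0393
t 37.23 tcp [0.4298 0.3051 0.2802] y [ 0.268  0.147 -0.952] jaw 119.4 q [ 0.34 -0.52 -0.4   1.39  0.05 -0.17] F [-0.3  0.8 -2.2] open 0.0393
```

View pics/s14.png

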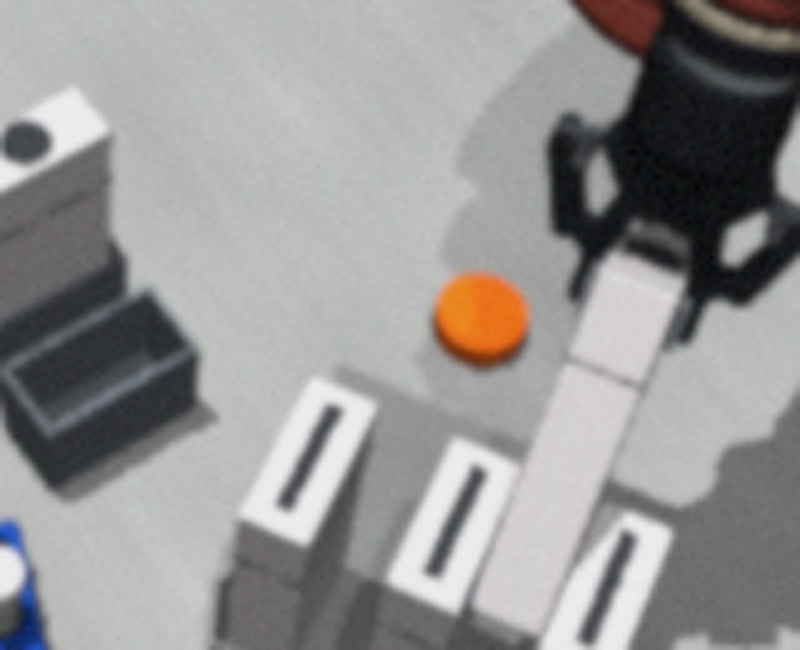

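```bash
python3 -m handwheel '[{"slide":[0.009,-0.0285,0],"delta_rot":[0,0,0],"fingers":0.03},{"slide":[0.008,-0.024,0],"delta_rot":[0,0,7],"fingers":0.03},{"slide":[0.004,-0.022,0],"delta_rot":[0,0,7],"fingers":0.03},{"slide":[0.001,-0.020,0],"delta_rot":[0,0,7],"fingers":0.03},{"slide":[-0.001,-0.012,0],"delta_rot":[0,0,7],"fingers":0.03},{"slide":[-0.002,-0.008,0],"delta_rot":[0,0,3],"fingers":0.03},{"slide":[0,0,0],"delta_rot":[0,0,0],"fingers":0.03},{"slide":[0,0,0],"delta_rot":[0,0,0],"fingers":0.03}]' 80
python3 - <<'E'
from plan import *
st()
p,r=plan([.455,.10,.385],rot(89.6,13),n=6)
plan([.585,.0695,.37],rot(89.6,13),n=4,p0=p,r0=r)
E
```

```text
clock: 38.28
tcp_pos: [0.4279, 0.3047, 0.3966]
tool_rot: [0.701, 0.099, -0.257, -0.658]
contact_force: [-0.1, -0.5, -3.3]
opening: 0.039
t 38.27 tcp [0.4279 0.3047 0.3966] y [-0.198 -0.115 -0.973] jaw 119.4 q [ 0.39  0.3   0.61  2.11 -0.03 -0.12] F [-0.1 -0.5 -3.3] open 0.039
rows 6 dist [ 0.0271 -0.2047 -0.0116] rotvec total [ 6.95 28.96 -0.21] per row [ 1.16  4.83 -0.03]
[[-0.012, 0.0049, -0.0319], [-0.0093, 0.0043, -0.033], [-0.0064, 0.0036, -0.0336], [-0.0036, 0.0029, -0.0342], [-0.0007, 0.0022, -0.0344], [0.0021, 0.0015, -0.0344]]
rows 4 dist [ 0.13   -0.0305 -0.015 ] rotvec total [-0.   -0.02 -0.03] per row [-0.   -0.   -0.01]
[[0.0326, -0.0037, -0.0074], [0.0325, -0.0037, -0.0073], [0.0326, -0.0037, -0.0074], [0.0326, -0.0036, -0.0074]]
```

```bash
python3 -m handwheel '[{"slide":[-0.012,0.003,-0.032],"delta_rot":[1.2,4.8,0],"fingers":0.03},{"slide":[-0.009,0.003,-0.033],"delta_rot":[1.2,4.8,0],"fingers":0.03},{"slide":[-0.0065,0.003,-0.0335],"delta_rot":[1.2,4.8,0],"fingers":0.03},{"slide":[-0.0035,0.0025,-0.034],"delta_rot":[1.1,4.8,0],"fingers":0.03},{"slide":[-0.001,0.002,-0.0345],"delta_rot":[1.1,4.9,0],"fingers":0.03},{"slide":[0.002,0.0015,-0.0345],"delta_rot":[1.1,4.9,0],"fingers":0.03},{"slide":[0,0,0],"delta_rot":[0,0,0],"fingers":0.03}]' 80
python3 - <<'E'
from plan import *
st()
plan([.585,.0695,.37],rot(89.6,14),n=4)
s,S=cloud("scene"); crop(s,200,150,400,300,4,"pics/s15.png")
E
```

```text
clock: 39.15
tcp_pos: [0.4556, 0.0986, 0.3897]
tool_rot: [0.703, -0.085, -0.077, -0.702]
contact_force: [-1.6, 1.0, -2.8]
opening: 0.0392
t 39.15 tcp [0.4556 0.0986 0.3897] y [-0.228  0.    -0.974] jaw 89.3 q [-0.06  0.09  0.35  2.06 -0.01 -0.05] F [-1.6  1.  -2.8] open 0.0392
rows 4 dist [ 0.1294 -0.0291 -0.0197] rotvec total [ 0.09 -0.28  0.85] per row [ 0.02 -0.07  0.21]
[[0.0327, -0.0026, -0.0069], [0.0327, -0.0026, -0.0069], [0.0327, -0.0029, -0.007], [0.0326, -0.0029, -0.007]]
```

View pics/s15.png

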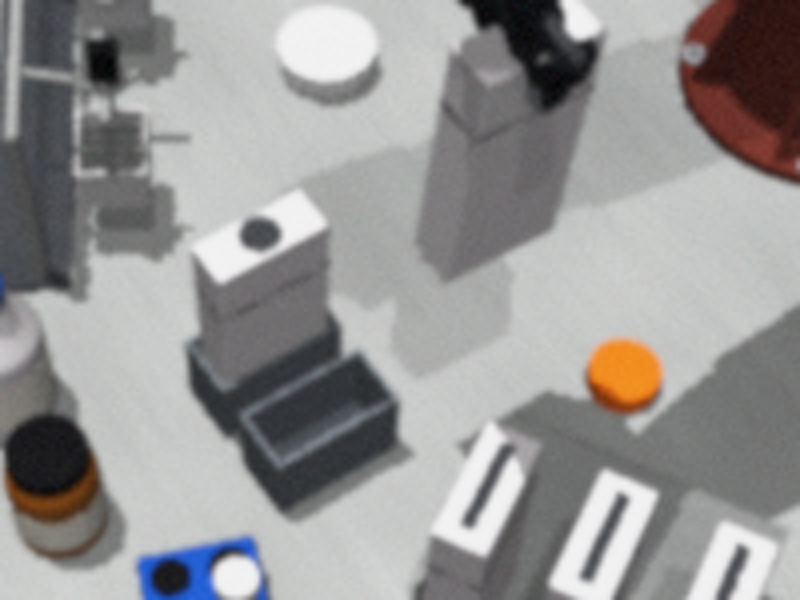

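```bash
python3 -m handwheel '[{"slide":[0.0325,-0.003,-0.007],"delta_rot":[0,0,0.2],"fingers":0.03},{"slide":[0.0325,-0.003,-0.007],"delta_rot":[0,0,0.2],"fingers":0.03},{"slide":[0.0325,-0.003,-0.007],"delta_rot":[0,0,0.2],"fingers":0.03},{"slide":[0.0325,-0.003,-0.007],"delta_rot":[0,0,0.2],"fingers":0.03},{"slide":[0,0,0],"delta_rot":[0,0,0],"fingers":0.03},{"slide":[0,0,0],"delta_rot":[0,0,0],"fingers":0.03}]' 80
python3 - <<'E'
from plan import *
st()
ty=rot(89.6,18.3).as_matrix()[:,1]
plan(np.array([.5945,.0695,.270])+.019*ty,rot(89.6,18.3),n=5)
E
```

```text
clock: 39.95
tcp_pos: [0.5824, 0.0723, 0.3677]
tool_rot: [0.703, -0.086, -0.082, -0.702]
contact_force: [-0.2, 0.4, -2.2]
opening: 0.0394
t 39.95 tcp [0.5824 0.0723 0.3677] y [-0.236 -0.001 -0.972] jaw 89.7 q [-0.09  0.51  0.82  2.11 -0.02 -0.08] F [-0.2  0.4 -2.2] open 0.0394
rows 5 dist [ 0.0062 -0.0027 -0.1157] rotvec total [0.13 0.02 4.62] per row [0.03 0.   0.92]
[[0.0067, 0.0222, -0.0005], [0.007, 0.0221, -0.0005], [0.0074, 0.022, -0.0005], [0.0077, 0.0218, -0.0005], [0.0081, 0.0217, -0.0006]]
```

```bash
python3 -m handwheel '[{"slide":[0.0065,0.022,-0.0005],"delta_rot":[0,0,0],"fingers":0.03},{"slide":[0.007,0.022,-0.0005],"delta_rot":[0,0,1.1],"fingers":0.03},{"slide":[0.0075,0.022,-0.0005],"delta_rot":[0,0,1.2],"fingers":0.03},{"slide":[0.0075,0.022,-0.0005],"delta_rot":[0,0,1.2],"fingers":0.03},{"slide":[0.008,0.0215,-0.0005],"delta_rot":[0,0,1.1],"fingers":0.03},{"slide":[0,0,0],"delta_rot":[0,0,0],"fingers":0.03},{"slide":[0,0,0],"delta_rot":[0,0,0],"fingers":0.03}]' 80
cat > chk.py <<'E'
from plan import *
from geo import clus
st(); s0=read_state()
w,W=cloud("wrist")
a=np.array([W[v,u] for v in range(190,366,2) for u in range(245,316,3)]); a=a[np.isfinite(a[:,2])]
c=np.linalg.lstsq(np.c_[a[:,:2],np.ones(len(a))],a[:,2],rcond=None)[0]; print("top slope deg",np.degrees(c[:2]).round(2))
G=s0["tcp_pos"]-.019*R.from_quat(s0["tool_rot"]).as_matrix()[:,1]; print("G",G.round(4))
q=W[np.isfinite(W[...,2])]; m=(abs(q[:,0]-G[0])<.075)&(abs(q[:,1]-G[1])<.019)&(abs(q[:,2]-np.c_[q[:,:2],np.ones(len(q))]@c)<.003); print("x front top",np.percentile(q[m,0],.2).round(4), np.median(a[:,2]).round(4))
row=W[200]; m=abs(row[:,2]-np.median(a[:,2]))<.006; print("y range",np.nanmin(row[m,1]).round(4),np.nanmax(row[m,1]).round(4))
p,m=clus(W,.5,.7,.0,.13,.068,.082); print("rim",np.percentile(p[:,0],[.5,99.5]).round(4),np.percentile(p[:,1],[.5,99.5]).round(4),len(p))
s,S=cloud("scene"); crop(s,220,180,340,270,6,"pics/chk.png")
E
python3 chk.py
```

```text
clock: 40.83
tcp_pos: [0.5898, 0.0683, 0.2525]
tool_rot: [0.699, -0.115, -0.109, -0.698]
contact_force: [-0.3, 1.4, -1.6]
opening: 0.039
t 40.83 tcp [0.5898 0.0683 0.2525] y [-0.313  0.    -0.95 ] jaw 89.6 q [-0.09  0.54  0.62  1.96 -0.03 -0.08] F [-0.3  1.4 -1.6] open 0.039
top slope deg [ 0.9  -0.21]
G [0.5958 0.0683 0.2705]
x front top 0.5496 0.2953
y range 0.0491 0.0888
rim [0.5403 0.6182] [0.0009 0.0129] 187
```

View pics/chk.png

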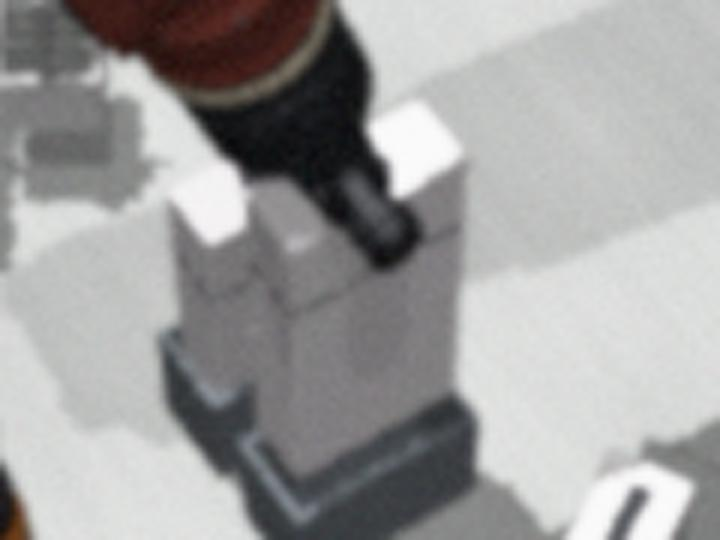

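```bash
python3 -m handwheel '[{"slide":[-0.0015,0,0.0005],"delta_rot":[0,0,1],"fingers":0.03},{"slide":[0.005,0.0145,0],"delta_rot":[0,0,0],"fingers":0.03},{"slide":[0.005,0.0145,0],"delta_rot":[0,0,0],"fingers":0.03},{"slide":[0,0,0],"delta_rot":[0,0,0],"fingers":0.03}]' 80
python3 chk.py
```

```text
clock: 41.42
tcp_pos: [0.5876, 0.0689, 0.2203]
tool_rot: [0.697, -0.122, -0.117, -0.697]
contact_force: [0.7, -0.1, -2.5]
opening: 0.039
t 41.42 tcp [0.5876 0.0689 0.2203] y [-0.333  0.    -0.943] jaw 89.6 q [-0.09  0.55  0.56  1.92 -0.03 -0.08] F [ 0.7 -0.1 -2.5] open 0.039
top slope deg [-0.11  0.15]
G [0.5939 0.0688 0.2382]
x front top 0.5483 0.2637
y range 0.0498 0.0893
rim [0.5402 0.6115] [0.0002 0.0175] 536
```

View pics/chk.png

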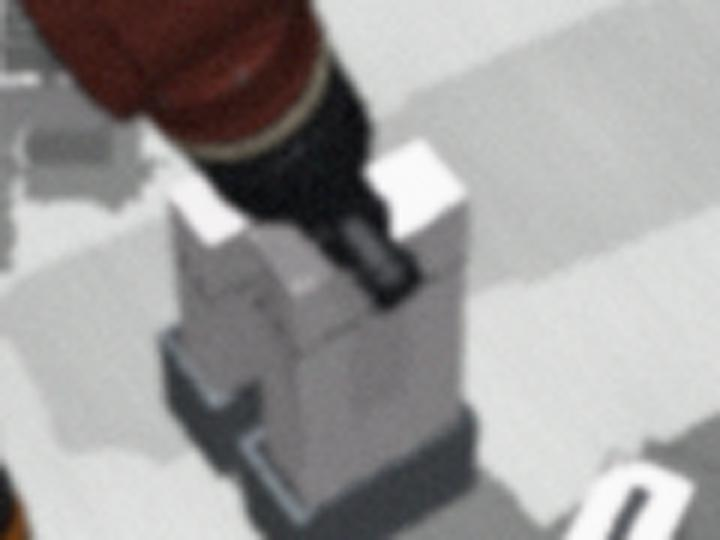

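Entered the pocket, upright, centred. Continue.

```bash
python3 -m handwheel '[{"slide":[0.006,0.014,0],"delta_rot":[0,0,0],"fingers":0.03},{"slide":[0.005,0.014,0],"delta_rot":[0,0,0],"fingers":0.03},{"slide":[0.005,0.014,0],"delta_rot":[0,0,0],"fingers":0.03},{"slide":[0,0,0],"delta_rot":[0,0,0],"fingers":0.03}]' 80
python3 -c "
from plan import *
st()"
```

```text
clock: 42.02
tcp_pos: [0.5885, 0.0687, 0.1748]
tool_rot: [0.697, -0.122, -0.117, -0.697]
contact_force: [0.1, -0.2, -2.4]
opening: 0.0392
t 42.02 tcp [0.5885 0.0687 0.1748] y [-0.333  0.001 -0.943] jaw 89.6 q [-0.09  0.54  0.47  1.84 -0.03 -0.08] F [ 0.1 -0.2 -2.4] open 0.0392
```

```bash
python3 -m handwheel '[{"slide":[0.0035,0.0095,0],"delta_rot":[0,0,0],"fingers":0.03},{"slide":[0.0015,0.004,0],"delta_rot":[0,0,0],"fingers":0.03},{"slide":[0,0,0],"delta_rot":[0,0,0],"fingers":0.03}]' 80
python3 -m handwheel '[{"slide":[0.0005,0.0015,0],"delta_rot":[0,0,0],"fingers":0.03},{"slide":[0,0,0],"delta_rot":[0,0,0],"fingers":0.03}]' 80
python3 chk.py
```

```text
clock: 42.4
tcp_pos: [0.5896, 0.0686, 0.1623]
tool_rot: [0.697, -0.121, -0.116, -0.697]
contact_force: [-0.0, 0.6, -1.4]
opening: 0.0394
clock: 42.65
tcp_pos: [0.5898, 0.0686, 0.1616]
tool_rot: [0.698, -0.121, -0.115, -0.697]
contact_force: [-1.2, 0.4, 4.8]
opening: 0.0391
t 42.65 tcp [0.5898 0.0686 0.1616] y [-0.33   0.    -0.944] jaw 89.6 q [-0.09  0.54  0.45  1.81 -0.03 -0.08] F [-1.2  0.4  4.8] open 0.0391
top slope deg [-0.02 -0.12]
G [0.5961 0.0686 0.1795]
x front top 0.5502 0.204
y range -0.0302 0.089
rim [0.5392 0.6181] [0.0007 0.0956] 1233
```

```bash
python3 -m handwheel '[{"slide":[0,0,0],"delta_rot":[0,0,0],"fingers":0.05},{"slide":[0,0,0],"delta_rot":[0,0,0],"fingers":0.056},{"slide":[0,0,0],"delta_rot":[0,0,0],"fingers":0.056},{"slide":[-0.006,-0.019,0],"delta_rot":[0,0,0],"fingers":0.056},{"slide":[-0.012,-0.038,0],"delta_rot":[0,0,0],"fingers":0.056},{"slide":[-0.015,-0.045,0],"delta_rot":[0,0,0],"fingers":0.056},{"slide":[-0.006,-0.035,0],"delta_rot":[0,0,-6],"fingers":0.056},{"slide":[0,0,0],"delta_rot":[0,0,-10],"fingers":0.056}]' 80
python3 -m handwheel '[{"slide":[-0.05,-0.03,0],"delta_rot":[0,0,0],"fingers":0.056},{"slide":[-0.05,0,0],"delta_rot":[0,0,0],"fingers":0.056},{"slide":[-0.05,0,0],"delta_rot":[0,0,0],"fingers":0.056},{"slide":[0,0,0.05],"delta_rot":[0,0,0],"fingers":0.056},{"slide":[0,0,0],"delta_rot":[0,0,0],"fingers":0.056},{"slide":[0,0,0],"delta_rot":[0,0,0],"fingers":0.056}]' 80
python3 - <<'E'
from plan import *
st()
w,W=cloud("wrist"); cv2.imwrite("pics/w30.png",w["pixels"][:,:,::-1])
s,S=cloud("scene"); cv2.imwrite("pics/s30.png",s["pixels"][:,:,::-1]); crop(s,180,80,380,230,4,"pics/s31.png")
t,T=cloud("top"); cv2.imwrite("pics/t30.png",t["pixels"][:,:,::-1])
for n,Q in(("w",W),("t",T),("s",S)):
  q=Q[np.isfinite(Q[...,2])]
  for yc in(-.011,.0695):
    m=(q[:,2]>.196)&(q[:,2]<.212)&(abs(q[:,0]-.59)<.08)&(abs(q[:,1]-yc)<.035)
    if m.sum()>30: c=np.linalg.lstsq(np.c_[q[m,:2],np.ones(m.sum())],q[m,2],rcond=None)[0]; print(n,m.sum(),cv2.minAreaRect((q[m,:2]*1000).astype(np.float32)),np.median(q[m,2]).round(4),np.degrees(c[:2]).round(1))
E
```

```text
clock: 43.75
tcp_pos: [0.601, 0.0684, 0.3062]
tool_rot: [0.707, -0.036, -0.03, -0.706]
contact_force: [0.6, -0.3, 0.8]
opening: 0.0559
clock: 44.5
tcp_pos: [0.4529, 0.12, 0.3484]
tool_rot: [0.707, -0.038, -0.033, -0.705]
contact_force: [-0.1, -0.3, -0.1]
opening: 0.0563
t 44.5 tcp [0.4529 0.12   0.3484] y [-0.1   -0.002 -0.995] jaw 89.6 q [-0.02 -0.1   0.1   1.88 -0.   -0.01] F [-0.1 -0.3 -0.1] open 0.0563
w 964 ((561.3843994140625, -11.079385757446289), (32.714599609375, 40.07065200805664), 0.06180352717638016) 0.2021 [3.5 0. ]
w 2843 ((593.4608154296875, 68.40686798095703), (40.09925842285156, 95.6768798828125), 89.14088439941406) 0.2025 [ 0.2 -1. ]
t 712 ((591.6353759765625, -11.426105499267578), (39.40449905395508, 93.94599914550781), 89.6436538696289) 0.2032 [ 0.4 -0.2]
t 707 ((592.1170043945312, 68.38733673095703), (39.7854118347168, 94.16475677490234), 88.61676788330078) 0.2031 [0.2 0.2]
s 406 ((593.0091552734375, -10.377901077270508), (94.90352630615234, 43.62914276123047), 1.4500187635421753) 0.204 [-0.3 -2.5]
s 435 ((592.5237426757812, 69.47379302978516), (96.08472442626953, 42.20924758911133), 0.059106435626745224) 0.2039 [-0.1 -1.9]
```

View pics/s30.png

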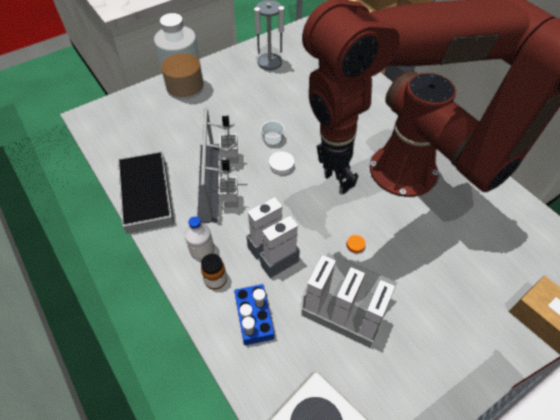

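View pics/s31.png

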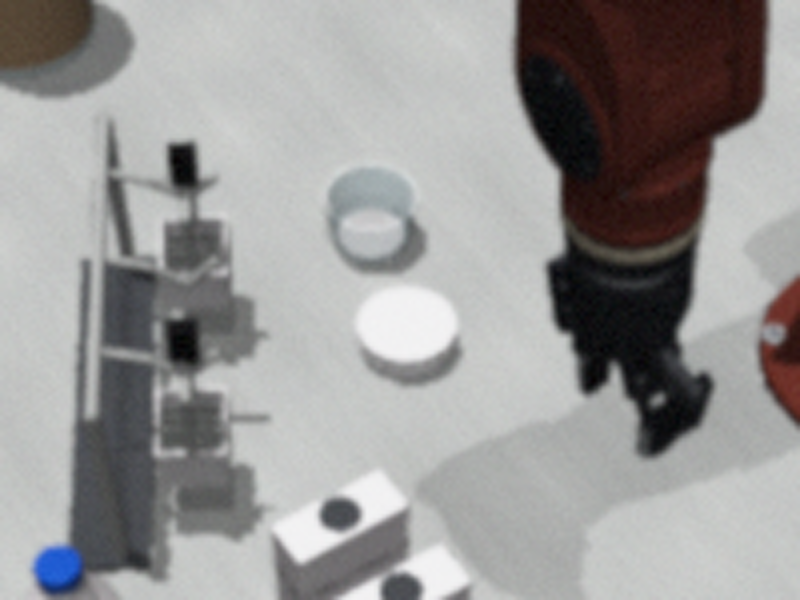

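View pics/t30.png

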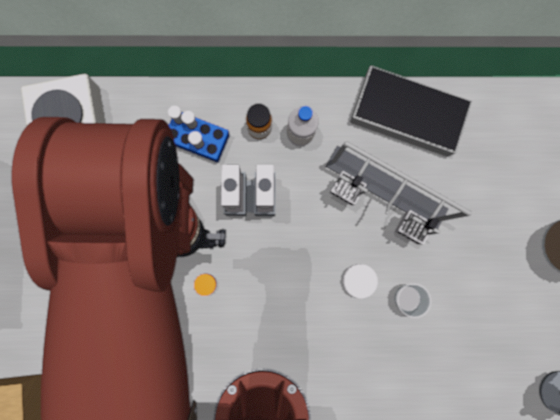

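```bash
python3 - <<'E'
from plan import *
S=cloud("scene")[1]; q=S[np.isfinite(S[...,2])]
for h in((.6004,-.2242),(.4991,-.396)):
    m=(np.linalg.norm(q[:,:2]-h,axis=1)<.035)&(q[:,2]>.205); print(h,m.sum(),q[m].mean(0).round(4),q[m,2].max().round(4))
st(); print(hand_in())
E
```

```text
(0.6004, -0.2242) 47 [ 0.6006 -0.2215  0.2139] 0.2192
(0.4991, -0.396) 40 [ 0.503  -0.3913  0.2135] 0.2225
t 44.7 tcp [0.4531 0.1194 0.3482] y [-0.101 -0.001 -0.995] jaw 89.5 q [-0.02 -0.1   0.1   1.88 -0.   -0.01] F [-0.4  0.6  0.1] open 0.0563
the job is handed in; nothing more can be done
None
```

The job was handed in at 44.7 s of the 210 s allowed; the system gives no verdict.

- **Baskets:** I found two baskets and saw no third in any picture. One hangs on each end hook of the drip rail. In the last scene picture their grips sit within about 6 mm of the hooks' measured positions, and both baskets hang level.
- **Slide boxes:** I tipped each round-plate box on to the apron in turn, with its foot still in the rack. I pulled each one free and stood it in the cradle before starting the next.
- **Box check:** The final readings put both boxes on the pocket floors with their tops at about 0.203 to 0.204 m. The centres are within about 4 mm of the pocket middles. The top camera shows a tilt under 0.5 degrees.
- **Other objects:** The three bar-marked boxes still stand in the row, and nothing else on the bench looks moved. The gripper is clear of everything.

Two things did not go cleanly:
- **First tip:** On my first pull at the first box I pressed the fingertip down on its back edge, at about 32 N upward on the wrist. I backed off, the box settled upright again, and the second pull from lower down worked.
- **Wrist range:** Joint limits kept me from gripping the boxes in line with their lean. I gripped them about 17 degrees off instead and straightened them in the air.

The cameras disagree slightly on the final tilts. The wrist and scene views gave up to 3.5 degrees where only part of a box top was visible, still under the 7-degree limit.

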